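# Lock the lamp arm and hang the lantern behind its drop keeper

## Robot

A 6-joint arm with a two-finger parallel gripper is mounted at the origin on the work surface. World frame = base frame: x ahead of the robot, y to its left, z up, the work surface at z = 0. Lengths are in m, angles in rad, forces in N, time in s.
With the tool pointing down it reaches from about 0.35 to 0.85 m from the base axis. Payload 8.1 kg.
Tool frame: the origin (TCP) lies on the centre line of the jaws, within the pads' length; the fingertips stand 11 mm ahead of it and the grasp point (between the pads) lies 8 mm behind it; x points along the fingers, y is the direction in which the jaws open and shut, and the axes are right-handed (so a half turn about x gives the same grasp; the last joint's range is limited). The gripper opens to 93 mm and grips with 3 to 60 N. Pads are 15 mm wide; open, the fingers measure 128 mm over their backs; the gripper's body (75 mm by 188 mm) begins 65 mm behind the grasp point.
Start: joints at [-1.384, 0.13, 1.488, -0, 1.523, -0.085], TCP at [0.161, -0.578, 0.23] pointing down, gripper open.
Joint ranges: [-2.96, 2.96], [-0.89, 2.26], [0.02, 2.5], [-1.34, 4.48], [0, 2.73], [-2.66, 2.66]. Speed limits (rad/s): [2.39, 2.39, 2.79, 3.14, 3.14, 3.14].

## Interface

Orientations are given as a rotation vector (axis times angle).
In Python, from station import ctrl gives the robot as it stands. The module is installed in compiled form; this text tells all that it offers.
- The arm moves only by the shell command python3 -m inch 'ROWS' [FORCE]. ROWS is JSON, a list of rows, each an object with "delta_pos": the shift along the tool's x, y, z each as a share of 0.3 m, from -1 to 1, a list of three; "rot": the turn, a rotation vector about the tool's x, y, z each as a share of 60 degrees, from -1 to 1, a list of three; "grip": the closure, from -1 (fully open) to 1 (shut). A call has exactly 10 rows; each row is the pose to reach, as a shift and turn from the pose commanded when the call began, along the tool's axes at that moment; what a row does not reach only later rows make up. A row lasts 1/12 s, in which the tool goes at most 41.7 mm and 7.16 degrees, less where a joint would pass 70% of its speed; a pose out of reach is approached as far as the arm can. A call with a number of a shift or a turn outside -1 to 1 is refused whole. A call with a gripper value outside its range is refused whole. The fingers move at their own pace and stop on an object; FORCE is the grip in N (left out, the last holds). Time passes only in rows, so rows that repeat a pose let the fingers close, or fill a call up. It gives the time, the measured TCP pose, the force and the opening at its end, in the units of the state.
- ctrl.get_obs(): the state, without advancing time (a new reading comes with each control period).
- ctrl.snapshot(name): name is "scene" or "top" or "wrist"; returns the picture (400x640x3 uint8, blue, green, red); there is no depth.
- ctrl.camera_model(name): a dict with "vertical_fov" (degrees; the focal length in pixels is half the picture's height over the tangent of half this angle, whatever the lens; pixels are square), "cx", "cy" (the principal point, pixels), "world_to_cam" (4x4, takes a point from world to camera coordinates); the wrist camera has in their place "mount" (4x4, takes a point from camera to tool coordinates, whose origin is the TCP and whose axes are the tool frame's). Camera axes: x right, y up, looking along -z (the intrinsics and any distortion apply to the point x, -y, -z); pixel columns grow to the right and rows downward; lengths in m; the calibration is good to about 2 mm. The wrist camera is an equidistant fisheye: a pixel r from the principal point sees the ray r / f radians off the axis. A picture is of the moment at which its call begins: read the wrist's pose just before it. camera_model takes no time and is no camera call.
- ctrl.job_done(): hands the job in, once; it reports no verdict.
The state is a dict: "time": time; "q": joint angles; "qvel": joint speeds; "tau": joint torques, N m; "ee_pos": TCP position; "tcp_rot": TCP orientation; "ft_force": force on the tool from outside, world axes, zero at the start; "torque": the same for the moment, N m; "opening": finger opening in m.
Only numpy, scipy, OpenCV 4.12 (cv2) and the standard library are available. Lean on these libraries where they do the work, as an engineer would, in place of code of your own. Each camera call takes 0.05 s, during which the arm holds its last target.

## Task

Make the packing bench's lamp arm ready and put the lantern away on it: first turn the orange wing knob on the arm's clamp head clockwise until it clicks over, leaving it there, and only then take the lantern from the bench. Hang the lantern by its steel bow on the arm's rod, pushing the bow in from the rod's free end under the red drop keeper, so that it hangs freely and the keeper has fallen shut behind the bow. Do not tip the lantern over, and leave the jar, the carton and the tape roll where they are.

Things in the scene. Friction and masses are not known exactly. Their poses are not given: they have to be found in the camera images.
- stand: fixed mesh bench divider. Origin: foot of its end post (30 mm square), on the bench; yaw within 0.25 rad. Its y axis runs along the lamp arm, from the post to the arm's free end; the steel mesh (380 mm long, 206 mm high) runs the other way; its -x side faces the robot. On the post sits an aluminium clamp head, 46 x 44 x 44 mm, centre 235 mm up, top 257 mm up
- rod_tip (a point): end of the lamp arm, a level steel rod 12 mm thick with a round end. The point lies on the rod's axis, 235 mm above the bench, 172 mm from the post's axis; axes as the stand's (y outward along the rod, z up). A stop collar 24 mm thick sits on the rod 102 to 114 mm inward of this point
- rod_hang (a point): point on the rod's axis 47 mm inward of rod_tip, where the bow belongs, in the free stretch between stop collar and keeper nose; axes as the stand's
- keeper (a joint): red drop keeper, a strap 14 mm wide (45 g) above the rod, hinged over the stop collar 108 mm inward of rod_tip, 19 mm above the rod's axis. 0 = shut (rad), grows as its free end lifts, to 1.0; falls shut by itself. Shut, its underside lies 17 mm above the rod's axis. A bow pushed level inward along the rod slides under its tongue, lifts it (under 3 N) and it drops behind the bow
- keeper_nose (a point): lower end of the keeper's nose, which reaches down in front of the rod's end: shut, 5 mm outward of rod_tip and at the height of the rod's axis. It bars the way: a bow that is inside cannot come out again
- keeper_tongue (a point): outer end of the keeper's turned-up lead-in tongue (25, then 45 degrees steep): shut, 50 mm outward of rod_tip and about 30 mm above the rod's axis. The top of the bow must pass under it, at most 25 mm above the rod's axis
- wing_knob (a joint): angle of the orange wing knob (rad), growing clockwise seen from above. 0 = loose, as at the start, its wing 0.62 rad counter-clockwise from the stand's x axis. Resistance rises to about 0.18 N m, vanishes at the crest at 0.62, then the knob snaps on and rests at its stop at 1.25 (clicked over). Let go before the crest, it springs back to 0
- knob_grip (a point): on the wing knob's vertical axis (that of the end post), 284 mm above the bench, at the height to grip. The wing is a bar 54 mm long (along this point's x axis, which turns with the knob), 14 mm thick, its underside 265 mm and its top 295 mm above the bench; free all round and above
- lantern_center (a point): centre of the lantern's case, half-way up. Blue case, white lights on its y faces, 120 mm (x) by 50 mm (y, the gripping width) by 100 mm high, 0.3 to 0.45 kg, upright on the bench, yaw within 0.5 rad, the same after a half turn. Grip it across y near the end towards the robot (42 mm from the middle, 35 mm above this point), fingers tilted about 15 degrees to clear bow, rod and keeper
- lantern_eye (a point): middle of the opening of the rigid steel bow on the lantern's top, 66 mm above lantern_center. Opening 32 mm wide (x), 31 mm high; the rod passes through along the lantern's y axis. Hung at rest, this point lies 9 mm below the rod's axis
- bow_crown (a point): top of the bow's arched crown, 89 mm above lantern_center and 23 mm above lantern_eye. The bow is 8 mm round bar in the lantern's xz plane, 48 mm wide outside
- jar: bystander: amber jar with white cap, 70 mm thick, 100 mm high, standing; origin at its underside
- carton: bystander: closed carton 120 x 90 x 70 mm; origin at the centre of its underside
- tape_roll: bystander: roll of tan tape lying flat, 100 mm across, 48 mm high; origin at the centre of its underside
Things that resemble listed ones, but are neither listed nor needed, are in the scene too. Of the things that look like the part that bears lantern_center, take the one that is farthest to the robot's right at the start.

How it is judged:
On the way, in this order (a step that is already met when the one before it is completed fails the run):
1. the wing knob has clicked over while the lantern still stands on the bench (value of joint wing_knob above 1.05 rad and height (world z) of lantern_center below 0.08 m), for 0.2 s.
2. the lantern is lifted off the bench (height (world z) of lantern_center above 0.11 m), for 0.1 s.
3. the bow goes over the rod's free end and lifts the keeper (value of joint keeper above 0.08 rad and y of lantern_eye in the frame of rod_tip between -0.02 and 0.055 m and distance between lantern_eye and rod_tip below 0.06 m), for 0.05 s.
At the end, for the whole second after the job is handed in: Knob clicked over (beyond 1.05 rad); lantern hanging by its bow on the rod, bow between stop collar and keeper nose, crown resting on the rod, within 0.2 rad of upright, at rest; keeper shut (below 0.04 rad) (value of joint wing_knob above 1.05 rad and value of joint keeper below 0.04 rad and y of lantern_eye in the frame of rod_tip between -0.103 and 0.002 m and x of lantern_eye in the frame of rod_tip between -0.014 and 0.014 m and z of lantern_eye in the frame of rod_tip between -0.015 and -0.003 m and angle between lantern_center's own z axis and vertical below 0.2 rad and linear speed of lantern below 0.04 m/s and angular speed of lantern below 0.4 rad/s); the robot touches nothing.
It fails at once if the lantern is tipped by more than 0.7 rad (angle between lantern_center's own z axis and vertical above 0.7 rad).
It fails at once if the jar, the carton or the tape roll is shifted by more than 30 mm (distance of any of jar, carton, tape_roll from where it was at the start of the episode above 0.03 m).
It also fails if it takes over 72 s, if anything falls off the work surface, if the arm or the gripper's body presses on something with over 40 N, if the wrist force passes 120 N, or if a joint passes its speed limit or range.

## Working session

There is one attempt and no reset: what is moved stays moved. The work goes in short steps, Python scripts to look and compute and a shell command to move; the robot and the scene stay as the last step left them, time stands still between calls to the robot, and variables do not carry over. Pictures are saved under pics/ and viewed, and the job is handed in when it is done.

```bash
mkdir -p pics
python3 - <<'E'
from station import ctrl
import cv2,numpy as np
o=ctrl.get_obs()
print({k:np.round(v,3).tolist() for k,v in o.items()})
for n in ["scene","top","wrist"]:
    cv2.imwrite(f"pics/{n}0.png",ctrl.snapshot(n)); 
    m=ctrl.camera_model(n); print(n,{k:np.round(v,4).tolist() for k,v in m.items()})
E
```

```text
{'time': 0.0, 'q': [-1.384, 0.131, 1.489, 0.0, 1.523, -0.085], 'qvel': [0.0, 0.0, 0.0, -0.002, 0.001, 0.0], 'tau': [0.0, -55.984, -49.176, 0.077, 0.035, -0.0], 'ee_pos': [0.161, -0.577, 0.229], 'tcp_rot': [2.077, 0.286, -2.077], 'ft_force': [-0.017, -0.593, 0.019], 'torque': [0.027, 0.016, -0.004], 'opening': 0.093}
scene {'vertical_fov': 43.1226, 'cx': 327.0486, 'cy': 208.2009, 'world_to_cam': [[0.8397, 0.543, -0.0094, -0.534], [-0.3723, 0.5882, 0.7179, -0.0277], [0.3953, -0.5994, 0.696, -2.089], [0.0, 0.0, 0.0, 1.0]]}
top {'vertical_fov': 50.3717, 'cx': 318.6632, 'cy': 201.0875, 'world_to_cam': [[-0.0279, -0.9996, -0.0093, 0.163], [0.9954, -0.0287, 0.0909, -0.5413], [-0.0911, -0.0067, 0.9958, -1.6879], [0.0, 0.0, 0.0, 1.0]]}
wrist {'vertical_fov': 65.7065, 'cx': 323.5056, 'cy': 203.3879, 'mount': [[0.0002, 0.2377, -0.9713, -0.1567], [1.0, -0.0014, -0.0002, -0.0007], [-0.0014, -0.9713, -0.2377, -0.0642], [0.0, 0.0, 0.0, 1.0]]}
```

View pics/scene0.png

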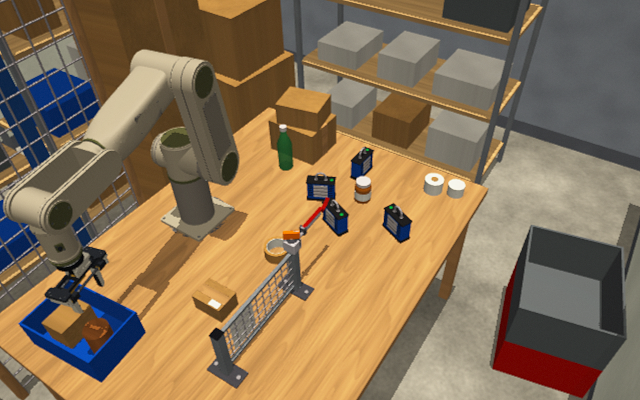

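View pics/top0.png

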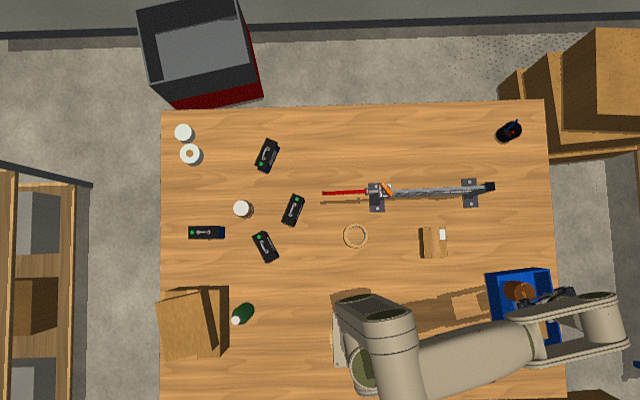

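View pics/wrist0.png

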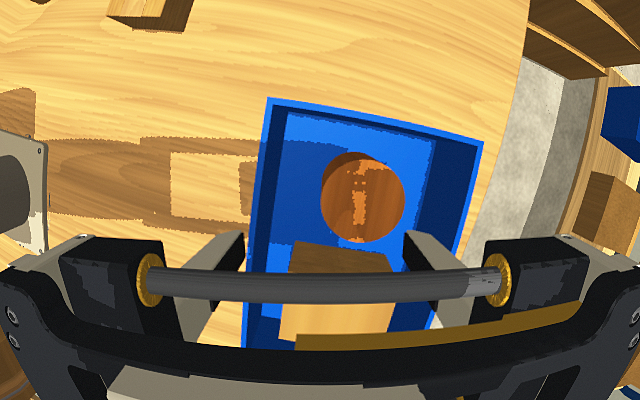

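```bash
cat > h.py <<'E'
import numpy as np,cv2
from station import ctrl
from scipy.spatial.transform import Rotation as R
def ray(n,u,v,pose=None):
    m=ctrl.camera_model(n); f=200/np.tan(np.radians(m["vertical_fov"]/2))
    x,y=u-m["cx"],v-m["cy"]
    if n=="wrist":
        r=np.hypot(x,y);th=r/f; d=np.array([x/r*np.sin(th),-y/r*np.sin(th),-np.cos(th)])
        M=m["mount"];M=np.array(M); p,rv=pose; W=R.from_rotvec(rv).as_matrix()
        return np.array(p)+W@M[:3,3], W@M[:3,:3]@d
    d=np.array([x/f,-y/f,-1]);T=np.array(m["world_to_cam"]);
    d/=np.linalg.norm(d)
    return -T[:3,:3].T@T[:3,3], T[:3,:3].T@d
def plane(n,u,v,z,pose=None):
    o,d=ray(n,u,v,pose); return o+d*(z-o[2])/d[2]
def proj(n,P,pose=None):
    m=ctrl.camera_model(n); f=200/np.tan(np.radians(m["vertical_fov"]/2)); P=np.array(P,float)
    if n=="wrist":
        M=np.array(m["mount"]);p,rv=pose; W=R.from_rotvec(rv).as_matrix()
        c=M[:3,:3].T@(W.T@(P-np.array(p))-M[:3,3])
        x,y,z=c[0],-c[1],-c[2]; r=np.hypot(x,y); th=np.arctan2(r,z)
        return m["cx"]+f*th*x/r, m["cy"]+f*th*y/r
    T=np.array(m["world_to_cam"]); c=T[:3,:3]@P+T[:3,3]
    return m["cx"]+f*c[0]/-c[2], m["cy"]-f*c[1]/-c[2]
def tri(rays):
    A=np.zeros((3,3));b=np.zeros(3)
    for o,d in rays:
        Q=np.eye(3)-np.outer(d,d);A+=Q;b+=Q@o
    P=np.linalg.solve(A,b); return P,[float(np.linalg.norm((np.eye(3)-np.outer(d,d))@(P-o))) for o,d in rays]
def pose():
    o=ctrl.get_obs(); return o["ee_pos"],o["tcp_rot"]
E
python3 - <<'E'
import cv2,numpy as np
t=cv2.imread("pics/top0.png");s=cv2.imread("pics/scene0.png")
a=cv2.resize(t[120:270,180:330],(600,600),interpolation=cv2.INTER_CUBIC);cv2.imwrite("pics/ct.png",a)
a=cv2.resize(t[165,None] if 0 else t[160:230,300:500],(800,280),interpolation=cv2.INTER_CUBIC)
b=cv2.resize(s[140:280,250:420],(680,560),interpolation=cv2.INTER_CUBIC)
cv2.imwrite("pics/cs.png",b);cv2.imwrite("pics/ck.png",a)
from h import *
for n,p in [("lan",(292,209)),("l2",(267,155)),("l3",(265,246)),("l4",(206,232))]: print(n,plane("top",*p,0.1).round(3))
print("jar",plane("top",242,209,.1),"tape",plane("top",356,236,.048),"carton",plane("top",434,242,.07), "post head",plane("top",375,190,.257))
E
```

```text
lan [0.511 0.251 0.1  ]
l2 [0.725 0.343 0.1  ]
l3 [0.373 0.357 0.1  ]
l4 [0.432 0.582 0.1  ]
jar [0.5167874  0.44316352 0.1       ] tape [0.40124988 0.00415941 0.048     ] carton [ 0.36944296 -0.29551712  0.07      ] post head [ 0.55765925 -0.0513515   0.257     ]
```

View pics/ct.png

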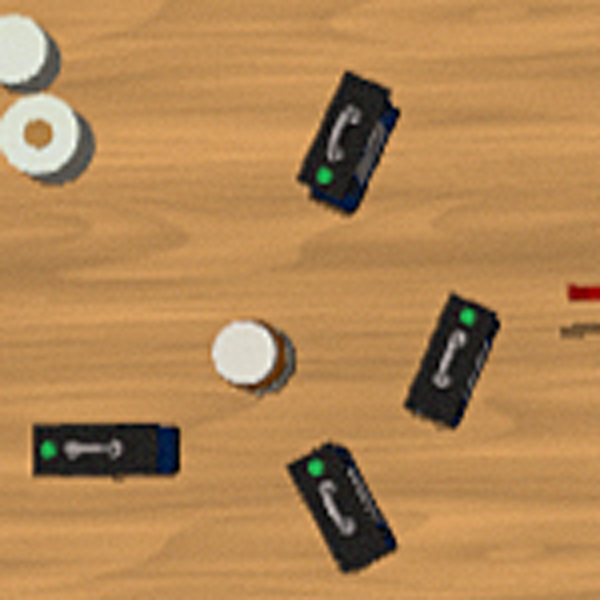

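View pics/cs.png

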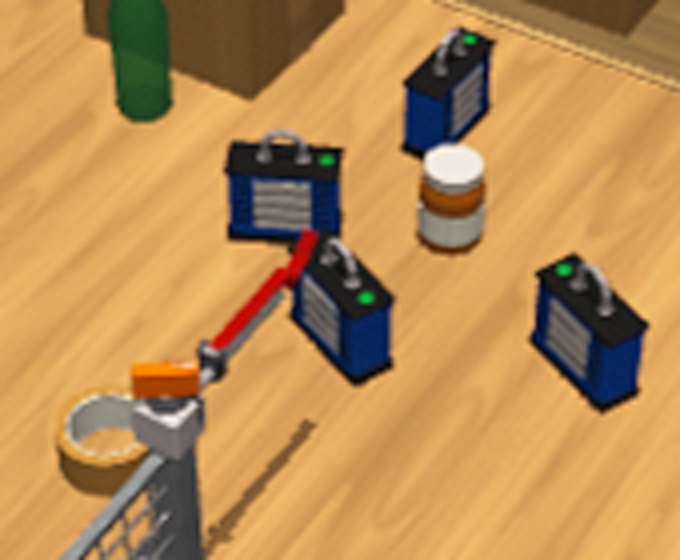

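View pics/ck.png

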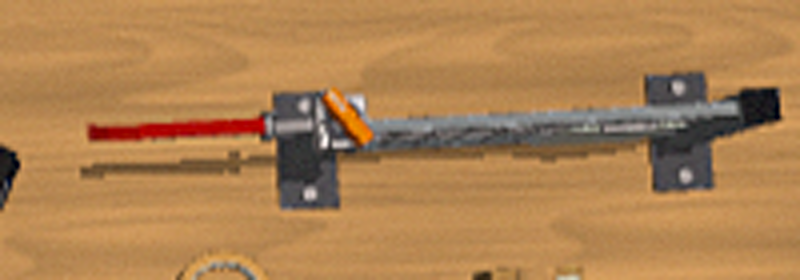

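Run:
```python
import cv2,numpy as np
from h import *
for n,roi in [("top",(300,160,500,230)),("scene",(250,180,340,260))]:
    im=cv2.imread(f"pics/{n}0.png"); h=cv2.cvtColor(im,cv2.COLOR_BGR2HSV)
    M=np.zeros(h.shape[:2],np.uint8);M[roi[1]:roi[3],roi[0]:roi[2]]=1
    sat=((h[...,1]>190)&(h[...,2]>90)&(M>0))
    org=sat&(h[...,0]>=8)&(h[...,0]<=16)&(h[...,1]>225)
    red=sat&((h[...,0]<5)|(h[...,0]>174))
    for k,m in [("org",org),("red",red)]:
        m=m.astype(np.uint8); nn,l,st,c=cv2.connectedComponentsWithStats(m)
        i=1+np.argmax(st[1:,4]); pts=cv2.findContours((l==i).astype(np.uint8),0,2)[0][0]
        print(n,k,st[i],c[i].round(1),cv2.minAreaRect(pts))
        print(cv2.convexHull(pts)[:,0].tolist())
print(ray("top",387,189)[0],ray("scene",300,200)[0])
```

```text
top org [381 184   9  12  19] [384.9 189.2] ((385.1219787597656, 189.40245056152344), (13.587118148803711, 1.2493901252746582), 51.34019470214844)
[[389, 195], [384, 189], [381, 185], [381, 184], [384, 187], [388, 192], [389, 194]]
top red [322 189  44   6 134] [344.1 192. ] ((343.5724182128906, 192.02037048339844), (3.9954726696014404, 43.09402847290039), 87.27368927001953)
[[365, 193], [335, 194], [323, 194], [322, 192], [323, 191], [365, 189]]
scene org [283 231  17   8 101] [290.8 235. ] ((291.0, 234.5), (16.0, 7.0), 0.0)
[[299, 232], [298, 238], [284, 238], [283, 237], [283, 232], [286, 231]]
scene red [303 198  27  29 136] [317.3 211.4] ((316.7898864746094, 213.08349609375), (5.788729190826416, 37.51953887939453), 40.0302619934082)
[[328, 198], [329, 199], [327, 204], [324, 209], [323, 210], [305, 226], [303, 226], [303, 225], [324, 200], [326, 198]]
[0.3895984  0.13607111 1.73153018] [ 1.26396271 -0.94576524  1.4689333 ]
```

Run:
```python
from h import *
a=plane("top",366.5,191.1,.255);b=plane("top",335,192.3,.255);c=plane("top",321.5,192.6,.266)
d=a-b;print(a,b,c,"yaw from y axis",np.arctan2(-(c-a)[0],(c-a)[1]))
print("knob",plane("top",387,189.4,.292), "scene centre", plane("scene",291,231.5,.295), plane("scene",291,235,.285))
print("tongue scene",plane("scene",328,198.5,.265))
# lantern top corners, crop coords/4+offset
for p in [(452,293),(499,318),(452,430),(405,406),(467,315),(460,340),(444,380)]:
    u,v=p[0]/4+180-.4,p[1]/4+120-.4; print(p,plane("top",u,v,.1).round(3))
```

```text
[ 0.55488571 -0.02183276  0.255     ] [0.55385849 0.08815939 0.255     ] [0.55294447 0.13531241 0.266     ] yaw from y axis 0.012352555215070397
knob [ 0.55453981 -0.087748    0.292     ] scene centre [ 0.55808208 -0.08581227  0.295     ] [ 0.56104467 -0.0909234   0.285     ]
tongue scene [0.55657894 0.13348851 0.265     ]
(452, 293) [0.574 0.247 0.1  ]
(499, 318) [0.548 0.202 0.1  ]
(452, 430) [0.442 0.25  0.1  ]
(405, 406) [0.466 0.294 0.1  ]
(467, 315) [0.552 0.233 0.1  ]
(460, 340) [0.528 0.24  0.1  ]
(444, 380) [0.49  0.256 0.1  ]
```

```bash
cat >> h.py <<'E'
def Rt(a,yaw):
    """a: tilt (rad) of fingers toward direction fx (world vec2 set by yaw: jaw dir angle); returns matrix. jaw horizontal at angle yaw, fingers down, tilted by a about jaw axis"""
    y=np.array([np.cos(yaw),np.sin(yaw),0]); d=np.array([0,0,-1.]); h=np.cross(y,d)  # horizontal = z tool when down? z=x cross y
    x=d*np.cos(a)+h*np.sin(a)   # tilt toward h
    z=np.cross(x,y); return np.stack([x,y,z],1)
def go(pos,Rm,p=None):
    o=ctrl.get_obs(); W=R.from_rotvec(o["tcp_rot"]).as_matrix() 
    dp=W.T@(np.array(pos)-np.array(o["ee_pos"])); rv=R.from_matrix(W.T@Rm).as_rotvec()
    print("dpos share",(dp/.3).round(3).tolist(),"rot share",(rv/np.radians(60)).round(3).tolist(),"rows pos",np.linalg.norm(dp)/.0417,"rot",np.degrees(np.linalg.norm(rv))/7.16)
E
python3 - <<'E'
from h import *
o=ctrl.get_obs();W=R.from_rotvec(o["tcp_rot"]).as_matrix();print(W.round(3)); print("yaw y",np.arctan2(W[1,1],W[0,1]))
go([.5,-.087,.44],Rt(0,-0.94)); go([.5,-.087,.44],Rt(0,2.2)); go([.5,-.087,.44],Rt(0,-.94+.0))
E
```

```text
[[-0.     0.268 -0.963]
 [ 0.001 -0.963 -0.268]
 [-1.    -0.001 -0.   ]]
yaw y -1.2990205023923185
dpos share [-0.702, -1.273, -1.528] rot share [-0.343, -0.0, 0.001] rows pos 15.169762898906841 rot 2.8729784105140244
dpos share [-0.702, -1.273, -1.528] rot share [2.659, 0.002, 0.001] rows pos 15.169762898906841 rot 22.279454316935606
dpos share [-0.702, -1.273, -1.528] rot share [-0.343, -0.0, 0.001] rows pos 15.169762898906841 rot 2.8729784105140244
```

```bash
python3 -m inch '[{"delta_pos":[-0.3,0,0],"rot":[0,0,0],"grip":-1},{"delta_pos":[-0.4,-0.05,-0.05],"rot":[0,0,0],"grip":-1},{"delta_pos":[-0.5,-0.15,-0.2],"rot":[-0.1,0,0],"grip":-1},{"delta_pos":[-0.6,-0.25,-0.3],"rot":[-0.2,0,0],"grip":-1},{"delta_pos":[-0.7,-0.83,-1],"rot":[-0.34,0,0],"grip":-1},{"delta_pos":[-0.7,-0.83,-1],"rot":[-0.34,0,0],"grip":-1},{"delta_pos":[-0.7,-0.83,-1],"rot":[-0.34,0,0],"grip":-1},{"delta_pos":[-0.7,-0.83,-1],"rot":[-0.34,0,0],"grip":-1},{"delta_pos":[-0.7,-0.83,-1],"rot":[-0.34,0,0],"grip":-1},{"delta_pos":[-0.7,-0.83,-1],"rot":[-0.34,0,0],"grip":-1}]'
python3 - <<'E'
from h import *
go([.5,-.07,.42],Rt(0,-0.94))
E
```

```text
time: 0.98
ee_pos: [0.3411, -0.3174, 0.4234]
tcp_rot: [1.862, 0.604, -1.862]
ft_force: [0.7, -0.2, -0.8]
opening: 0.0928
dpos share [0.011, -0.357, -0.913] rot share [-0.003, -0.0, 0.0] rows pos 7.0516039978320295 rot 0.02670378105572531
```

```bash
python3 -m inch '[{"delta_pos":[0,-0.35,-0.9],"rot":[0,0,0],"grip":-1},{"delta_pos":[0,-0.35,-0.9],"rot":[0,0,0],"grip":-1},{"delta_pos":[0,-0.35,-0.9],"rot":[0,0,0],"grip":-1},{"delta_pos":[0,-0.35,-0.9],"rot":[0,0,0],"grip":-1},{"delta_pos":[0,-0.35,-0.9],"rot":[0,0,0],"grip":-1},{"delta_pos":[0,-0.35,-0.9],"rot":[0,0,0],"grip":-1},{"delta_pos":[0,-0.35,-0.9],"rot":[0,0,0],"grip":-1},{"delta_pos":[0,-0.35,-0.9],"rot":[0,0,0],"grip":-1},{"delta_pos":[0,-0.35,-0.9],"rot":[0,0,0],"grip":-1},{"delta_pos":[0,-0.35,-0.9],"rot":[0,0,0],"grip":-1}]'
python3 - <<'E'
from h import *
np.save("p1.npy",np.array(pose()));cv2.imwrite("pics/w1.png",ctrl.snapshot("wrist")); print(pose())
E
```

```text
time: 1.82
ee_pos: [0.4973, -0.0758, 0.4228]
tcp_rot: [1.86, 0.605, -1.862]
ft_force: [0.8, 0.7, 0.1]
opening: 0.0928
(array([ 0.49710174, -0.07641178,  0.42296802]), array([ 1.86147516,  0.60374353, -1.8625855 ]))
```

View pics/w1.png

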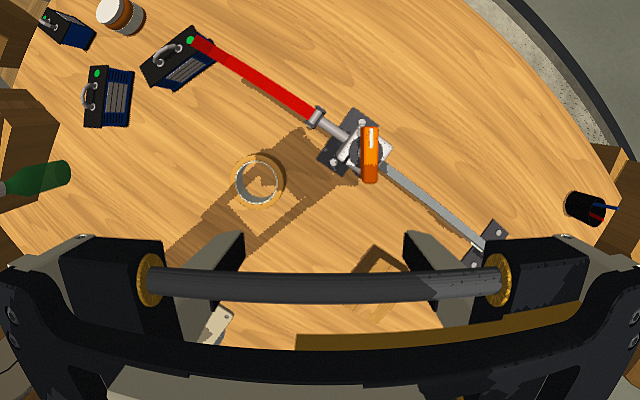

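Run:
```python
from h import *
im=cv2.imread("pics/w1.png"); ps=np.load("p1.npy"); h=cv2.cvtColor(im,cv2.COLOR_BGR2HSV).astype(int)
org=(h[...,1]>225)&(h[...,2]>200)&(h[...,0]>=6)&(h[...,0]<=18); org[:100]=0;org[200:]=0; org[:,:330]=0;org[:,400:]=0
red=(h[...,1]>200)&(h[...,2]>80)&((h[...,0]<5)|(h[...,0]>174)); red[:,340:]=0; red[160:]=0
for k,m in (("org",org),("red",red)):
    n,l,st,c=cv2.connectedComponentsWithStats(m.astype(np.uint8)); i=1+np.argmax(st[1:,4]); p=cv2.findContours((l==i).astype(np.uint8),0,2)[0][0]
    r=cv2.minAreaRect(p);print(k,st[i],c[i].round(1),r); b=cv2.boxPoints(r);print(b.round(1).tolist())
    z=.295 if k=="org" else .257
    for q in b: print(plane("wrist",*q,z,ps).round(4))
cv2.imwrite("pics/w1c.png",cv2.resize(im[90:200,290:410],(720,660),interpolation=cv2.INTER_CUBIC))
P=[(.5562,-.0867),]
for z in (.295,.257,.235): print(proj("wrist",(.556,-.087,z),ps))
```

```text
org [364 127  14  40 422] [370.4 147.4] ((370.5, 146.5), (39.0, 13.0), 90.0)
[[364.0, 127.0], [377.0, 127.0], [377.0, 166.0], [364.0, 166.0]]
[ 0.5723 -0.0654  0.295 ]
[ 0.5797 -0.075   0.295 ]
[ 0.5508 -0.097   0.295 ]
[ 0.5434 -0.0872  0.295 ]
red [ 190   34  125   86 1758] [253.   76.5] ((252.4188232421875, 76.29054260253906), (140.1280059814453, 13.840161323547363), 32.312477111816406)
[[189.5, 44.70000076293945], [196.89999389648438, 33.0], [315.29998779296875, 107.9000015258789], [307.8999938964844, 119.5999984741211]]
[0.5434 0.1424 0.257 ]
[0.5588 0.1431 0.257 ]
[ 0.5615 -0.0171  0.257 ]
[ 0.5472 -0.0181  0.257 ]
(np.float64(371.9400699139695), np.float64(155.09325272601416))
(np.float64(366.37591375340463), np.float64(151.98442102680457))
(np.float64(363.6996578413935), np.float64(150.49662867488655))
```

View pics/w1c.png

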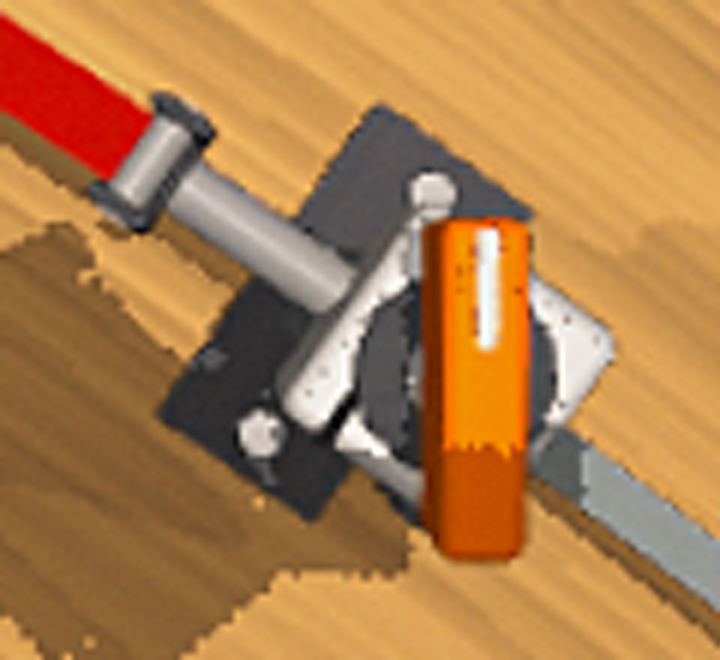

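Run:
```python
from h import *
ps=np.load("p1.npy")
for q in [(370.6,153.7),(370.6,126.5),(370.6,181.5)]: print(plane("wrist",*q,.295,ps).round(4))
a,b=[plane("wrist",*q,.295,ps) for q in [(370.6,126.5),(370.6,181.5)]];d=a-b;print(np.hypot(*d[:2]),np.arctan2(d[1],d[0]),(a+b)/2)
# keeper centre line: axis points
c,d=plane("wrist",311.6,113.7,.257,ps),plane("wrist",250,74.7,.257,ps);e=d-c;print("rod yaw",np.arctan2(-e[0],e[1]),c,d)
# lantern top corners visible?
cv2.imwrite("pics/w1l.png",cv2.resize(im:=cv2.imread("pics/w1.png")[10:110,130:230],(700,700),interpolation=cv2.INTER_CUBIC))
knob=np.array([.557,-.0865,.284-.008])
go([.557,-.0865,.33],Rt(0,-.94));
```

```text
[ 0.5563 -0.0852  0.295 ]
[ 0.5764 -0.07    0.295 ]
[ 0.5355 -0.1011  0.295 ]
0.051365022961605916 0.6506163540131567 [ 0.55597218 -0.08558489  0.295     ]
rod yaw 0.03600233157770206 [ 0.55437808 -0.01755657  0.257     ] [0.55156909 0.06043239 0.257     ]
dpos share [0.31, 0.144, -0.142] rot share [-0.003, 0.001, 0.0] rows pos 2.6631260606539997 rot 0.028762174444150936
```

View pics/w1l.png

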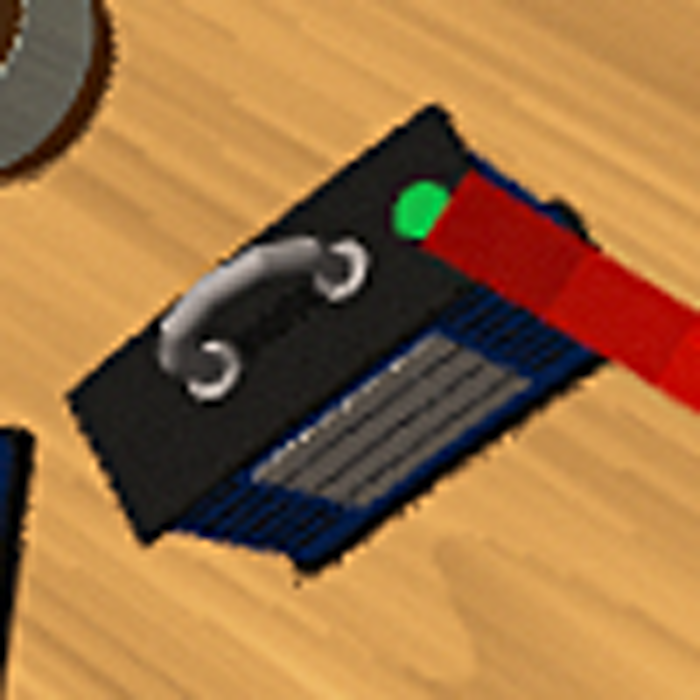

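Run:
```python
from h import *
ps=np.load("p1.npy")
for c in [(435,105),(68,395),(148,545),(345,268),(210,372)]:
    print(c,plane("wrist",c[0]/7+130-.4,c[1]/7+10-.4,.1,ps).round(4))
go([.5565,-.0857,.277],Rt(0,-.92));
```

```text
(435, 105) [0.5712 0.2493 0.1   ]
(68, 395) [0.4636 0.2969 0.1   ]
(148, 545) [0.4446 0.2512 0.1   ]
(345, 268) [0.5269 0.2441 0.1   ]
(210, 372) [0.4882 0.2617 0.1   ]
dpos share [0.486, 0.141, -0.142] rot share [-0.022, 0.001, 0.0] rows pos 3.785710768477733 rot 0.18847212775567115
```

```bash
python3 -m inch '[{"delta_pos":[0.1,0.14,-0.14],"rot":[-0.02,0,0],"grip":-1},{"delta_pos":[0.2,0.14,-0.14],"rot":[-0.02,0,0],"grip":-1},{"delta_pos":[0.3,0.14,-0.14],"rot":[-0.02,0,0],"grip":-1},{"delta_pos":[0.36,0.14,-0.14],"rot":[-0.02,0,0],"grip":-1},{"delta_pos":[0.42,0.14,-0.14],"rot":[-0.02,0,0],"grip":-1},{"delta_pos":[0.46,0.14,-0.14],"rot":[-0.02,0,0],"grip":-1},{"delta_pos":[0.486,0.14,-0.14],"rot":[-0.02,0,0],"grip":-1},{"delta_pos":[0.486,0.14,-0.14],"rot":[-0.02,0,0],"grip":-1},{"delta_pos":[0.486,0.14,-0.14],"rot":[-0.02,0,0],"grip":-1},{"delta_pos":[0.486,0.14,-0.14],"rot":[-0.02,0,0],"grip":-1}]'
python3 - <<'E'
from h import *
cv2.imwrite("pics/w2.png",ctrl.snapshot("wrist")); go([.5565,-.0857,.277],Rt(0,-.92))
E
```

```text
time: 2.7
ee_pos: [0.5567, -0.0855, 0.2791]
tcp_rot: [1.85, 0.62, -1.846]
ft_force: [-1.2, -0.6, 0.6]
opening: 0.0931
dpos share [0.007, 0.0, 0.001] rot share [-0.002, -0.002, -0.002] rows pos 0.05202829077822397 rot 0.028424377288465558
```

View pics/w2.png

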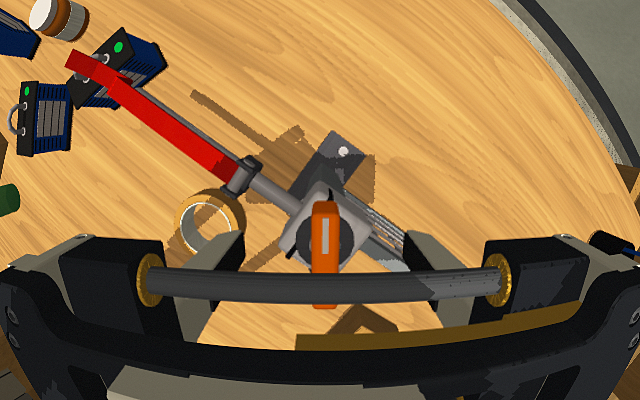

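The wing (centre about (325,255)) lies between the open fingers and is aligned with the tool. I'll close on it with a moderate force.

```bash
python3 -m inch '[{"delta_pos":[0.007,0,0],"rot":[0,0,0],"grip":1},{"delta_pos":[0.007,0,0],"rot":[0,0,0],"grip":1},{"delta_pos":[0.007,0,0],"rot":[0,0,0],"grip":1},{"delta_pos":[0.007,0,0],"rot":[0,0,0],"grip":1},{"delta_pos":[0.007,0,0],"rot":[0,0,0],"grip":1},{"delta_pos":[0.007,0,0],"rot":[0,0,0],"grip":1},{"delta_pos":[0.007,0,0],"rot":[0,0,0],"grip":1},{"delta_pos":[0.007,0,0],"rot":[0,0,0],"grip":1},{"delta_pos":[0.007,0,0],"rot":[0,0,0],"grip":1},{"delta_pos":[0.007,0,0],"rot":[0,0,0],"grip":1}]' 35
python3 -c "
from h import *
o=ctrl.get_obs();print(o['ft_force'],o['torque'],o['opening'])"
```

```text
time: 3.58
ee_pos: [0.5561, -0.085, 0.2752]
tcp_rot: [1.848, 0.622, -1.848]
ft_force: [-0.3, -0.2, 0.2]
opening: 0.0309
[-0.2800258  -0.18481463  0.18140508] [-0.03067642 -0.03528579  0.01175741] 0.030888063237057277
```

Fingers are still closing. I'll wait a little longer before turning.

```bash
python3 -m inch '[{"delta_pos":[0,0,0],"rot":[0,0,0],"grip":1},{"delta_pos":[0,0,0],"rot":[0,0,0],"grip":1},{"delta_pos":[0,0,0],"rot":[0,0,0],"grip":1},{"delta_pos":[0,0,0],"rot":[0,0,0],"grip":1},{"delta_pos":[0,0,0],"rot":[0,0,0],"grip":1},{"delta_pos":[0,0,0],"rot":[0,0,0],"grip":1},{"delta_pos":[0,0,0],"rot":[0,0,0],"grip":1},{"delta_pos":[0,0,0],"rot":[0,0,0],"grip":1},{"delta_pos":[0,0,0],"rot":[0,0,0],"grip":1},{"delta_pos":[0,0,0],"rot":[0,0,0],"grip":1}]' 35
python3 -c "
from h import *
o=ctrl.get_obs();print(o['ft_force'],o['torque'],o['opening'])"
```

```text
time: 4.42
ee_pos: [0.5568, -0.086, 0.2753]
tcp_rot: [1.849, 0.619, -1.847]
ft_force: [4.6, -4.6, -2.4]
opening: 0.0155
[ 4.61353427 -4.58745042 -2.37290451] [-0.80422047 -0.77525366 -0.02422208] 0.015458669313359832
```

```bash
python3 -m inch '[{"delta_pos":[0,0,0],"rot":[0.1,0,0],"grip":1},{"delta_pos":[0,0,0],"rot":[0.2,0,0],"grip":1},{"delta_pos":[0,0,0],"rot":[0.3,0,0],"grip":1},{"delta_pos":[0,0,0],"rot":[0.4,0,0],"grip":1},{"delta_pos":[0,0,0],"rot":[0.5,0,0],"grip":1},{"delta_pos":[0,0,0],"rot":[0.6,0,0],"grip":1},{"delta_pos":[0,0,0],"rot":[0.7,0,0],"grip":1},{"delta_pos":[0,0,0],"rot":[0.8,0,0],"grip":1},{"delta_pos":[0,0,0],"rot":[0.9,0,0],"grip":1},{"delta_pos":[0,0,0],"rot":[1,0,0],"grip":1}]' 35
python3 -c "
from h import *
o=ctrl.get_obs();print(o['ft_force'],o['torque'],o['opening'],o['q'])"
```

```text
time: 5.25
ee_pos: [0.5568, -0.0861, 0.2753]
tcp_rot: [-2.002, 0.411, 1.997]
ft_force: [3.4, -4.8, -2.2]
opening: 0.0154
[ 3.42030842 -4.76377147 -2.20955273] [-0.76203571 -0.77222712 -0.12272169] 0.015436775371288292 [-2.43570432e-01  1.46457188e-02  1.52695882e+00 -1.33302443e-03
  1.59786702e+00  1.73165084e+00]
```

```bash
python3 -m inch '[{"delta_pos":[0,0,0],"rot":[0.06,0,0],"grip":1},{"delta_pos":[0,0,0],"rot":[0.12,0,0],"grip":1},{"delta_pos":[0,0,0],"rot":[0.17,0,0],"grip":1},{"delta_pos":[0,0,0],"rot":[0.19,0,0],"grip":1},{"delta_pos":[0,0,0],"rot":[0.2,0,0],"grip":1},{"delta_pos":[0,0,0],"rot":[0.2,0,0],"grip":1},{"delta_pos":[0,0,0],"rot":[0.2,0,0],"grip":1},{"delta_pos":[0,0,0],"rot":[0.2,0,0],"grip":1},{"delta_pos":[0,0,0],"rot":[0.2,0,0],"grip":1},{"delta_pos":[0,0,0],"rot":[0.2,0,0],"grip":1}]' 35
python3 -c "
from h import *
o=ctrl.get_obs();print(o['ft_force'],o['torque'],o['opening'],o['q']); cv2.imwrite('pics/w3.png',ctrl.snapshot('wrist'))"
```

```text
time: 6.08
ee_pos: [0.5567, -0.0862, 0.2753]
tcp_rot: [-1.876, 0.59, 1.872]
ft_force: [3.7, -5.4, -2.7]
opening: 0.0152
[ 3.68188547 -5.38415157 -2.71444033] [-0.78834189 -0.68984058 -0.02053272] 0.015199299971921078 [-2.43617651e-01  1.46262244e-02  1.52697143e+00 -1.48478868e-03
  1.59798295e+00  1.93581246e+00]
```

View pics/w3.png

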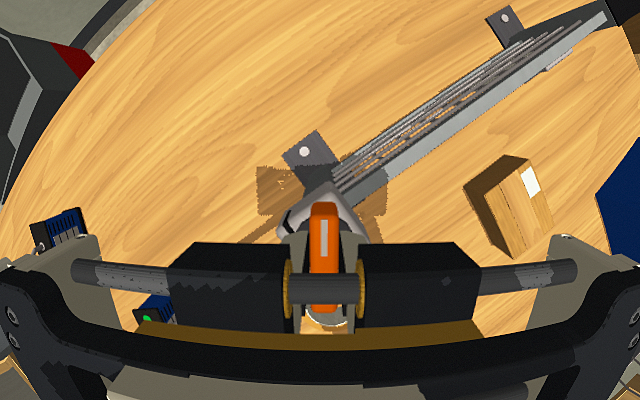

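```bash
python3 -m inch '[{"delta_pos":[0,0,0],"rot":[0,0,0],"grip":-1},{"delta_pos":[0,0,0],"rot":[0,0,0],"grip":-1},{"delta_pos":[0,0,0],"rot":[0,0,0],"grip":-1},{"delta_pos":[0,0,0],"rot":[0,0,0],"grip":-1},{"delta_pos":[-0.05,0,0],"rot":[0,0,0],"grip":-1},{"delta_pos":[-0.15,0,0],"rot":[0,0,0],"grip":-1},{"delta_pos":[-0.25,0,0],"rot":[0,0,0],"grip":-1},{"delta_pos":[-0.35,0,0],"rot":[0,0,0],"grip":-1},{"delta_pos":[-0.4,0,0],"rot":[0,0,0],"grip":-1},{"delta_pos":[-0.4,0,0],"rot":[0,0,0],"grip":-1}]'
python3 -c "
from h import *
p=pose();im=ctrl.snapshot('wrist');cv2.imwrite('pics/w4.png',im);np.save('p4.npy',np.array(p))
t=ctrl.snapshot('top');cv2.imwrite('pics/top4.png',t)
print(p)
x=np.array(p[0]);W=R.from_rotvec(p[1]).as_matrix()
go([.45,.24,.40],Rt(0,-2.19+3.14159))
"
```

```text
time: 6.97
ee_pos: [0.5573, -0.0851, 0.4004]
tcp_rot: [-1.882, 0.587, 1.867]
ft_force: [0.1, 0.3, 1.0]
opening: 0.0777
(array([ 0.55730235, -0.08511652,  0.40040106]), array([-1.88177453,  0.58697663,  1.86684969]))
dpos share [-0.016, -0.687, 0.91] rot share [-2.989, -0.001, -0.001] rows pos 8.20061866126104 rot 25.047804412204467
```

View pics/w4.png

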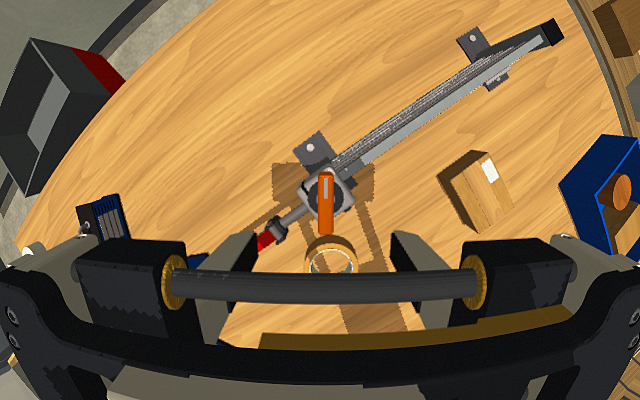

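```bash
python3 -m inch '[{"delta_pos":[0,-0.687,0.91],"rot":[-0.11,0,0],"grip":-1},{"delta_pos":[0,-0.687,0.91],"rot":[-0.22,0,0],"grip":-1},{"delta_pos":[0,-0.687,0.91],"rot":[-0.33,0,0],"grip":-1},{"delta_pos":[0,-0.687,0.91],"rot":[-0.44,0,0],"grip":-1},{"delta_pos":[0,-0.687,0.91],"rot":[-0.55,0,0],"grip":-1},{"delta_pos":[0,-0.687,0.91],"rot":[-0.66,0,0],"grip":-1},{"delta_pos":[0,-0.687,0.91],"rot":[-0.77,0,0],"grip":-1},{"delta_pos":[0,-0.687,0.91],"rot":[-0.88,0,0],"grip":-1},{"delta_pos":[0,-0.687,0.91],"rot":[-1,0,0],"grip":-1},{"delta_pos":[0,-0.687,0.91],"rot":[-1,0,0],"grip":-1}]'
python3 -m inch '[{"delta_pos":[0,0,0],"rot":[-0.11,0,0],"grip":-1},{"delta_pos":[0,0,0],"rot":[-0.22,0,0],"grip":-1},{"delta_pos":[0,0,0],"rot":[-0.33,0,0],"grip":-1},{"delta_pos":[0,0,0],"rot":[-0.44,0,0],"grip":-1},{"delta_pos":[0,0,0],"rot":[-0.55,0,0],"grip":-1},{"delta_pos":[0,0,0],"rot":[-0.66,0,0],"grip":-1},{"delta_pos":[0,0,0],"rot":[-0.77,0,0],"grip":-1},{"delta_pos":[0,0,0],"rot":[-0.88,0,0],"grip":-1},{"delta_pos":[0,0,0],"rot":[-1,0,0],"grip":-1},{"delta_pos":[0,0,0],"rot":[-1,0,0],"grip":-1}]'
python3 -m inch '[{"delta_pos":[0,0,0],"rot":[-0.11,0,0],"grip":-1},{"delta_pos":[0,0,0],"rot":[-0.22,0,0],"grip":-1},{"delta_pos":[0,0,0],"rot":[-0.33,0,0],"grip":-1},{"delta_pos":[0,0,0],"rot":[-0.44,0,0],"grip":-1},{"delta_pos":[0,0,0],"rot":[-0.55,0,0],"grip":-1},{"delta_pos":[0,0,0],"rot":[-0.66,0,0],"grip":-1},{"delta_pos":[0,0,0],"rot":[-0.77,0,0],"grip":-1},{"delta_pos":[0,0,0],"rot":[-0.88,0,0],"grip":-1},{"delta_pos":[0,0,0],"rot":[-1,0,0],"grip":-1},{"delta_pos":[0,0,0],"rot":[-1,0,0],"grip":-1}]'
python3 -c "
from h import *
p=pose();im=ctrl.snapshot('wrist');cv2.imwrite('pics/w5.png',im);np.save('p5.npy',np.array(p))
go([.4426,.2796,.193],Rt(-np.radians(15),1.154)); print(p)
"
```

```text
time: 7.9
ee_pos: [0.4478, 0.2427, 0.3928]
tcp_rot: [1.968, 0.452, -1.975]
ft_force: [-0.4, -0.4, -0.3]
opening: 0.0927
time: 8.73
ee_pos: [0.4498, 0.2387, 0.3935]
tcp_rot: [1.268, 1.169, -1.272]
ft_force: [0.8, 0.4, -0.1]
opening: 0.093
time: 9.57
ee_pos: [0.4498, 0.2391, 0.394]
tcp_rot: [0.476, 1.519, -0.478]
ft_force: [0.1, 0.2, 0.6]
opening: 0.093
dpos share [0.671, 0.097, -0.097] rot share [-0.189, -0.25, 0.026] rows pos 4.923639083230424 rot 2.6342380097939184
(array([0.4498186 , 0.23913348, 0.39402105]), array([ 0.47619518,  1.5187868 , -0.47834143]))
```

View pics/w5.png

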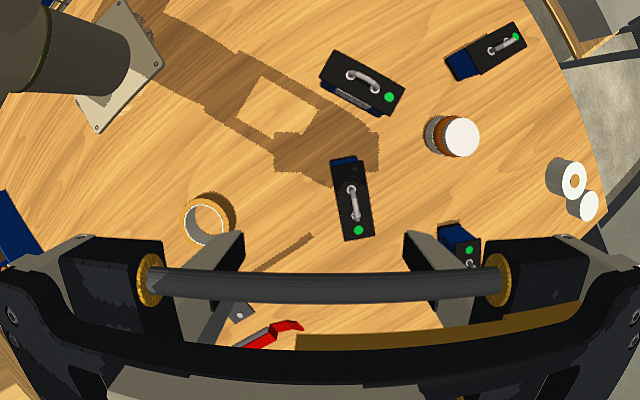

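Run:
```python
from h import *
im=cv2.imread("pics/w5.png");cv2.imwrite("pics/w5c.png",cv2.resize(im[145:250,310:400],(720,840)[0:2],interpolation=cv2.INTER_CUBIC)[:600])
cv2.imwrite("pics/w5c.png",cv2.resize(im[148:248,310:410],(600,600),interpolation=cv2.INTER_CUBIC))
```

```text
(no output)
```

View pics/w5c.png

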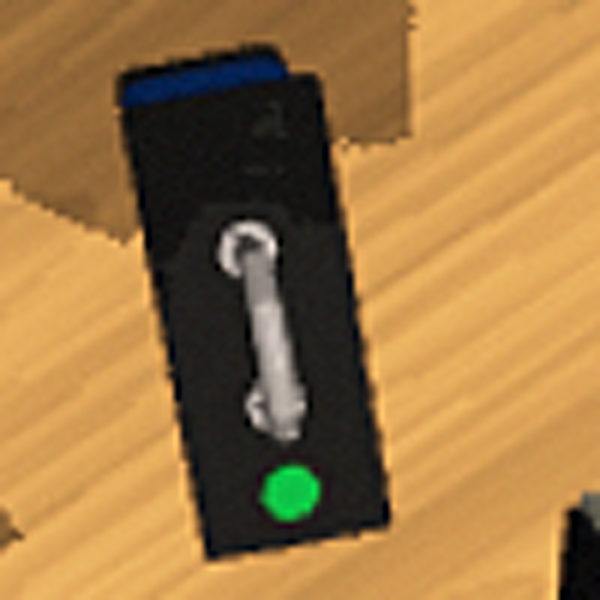

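Run:
```python
from h import *
ps=np.load("p5.npy")
c=[plane("wrist",a/6+310-.4,b/6+148-.4,.1,ps) for a,b in [(122,108),(320,78),(390,525),(208,560)]]
for k in c: print(k.round(4))
C=sum(c)/4; e=(c[2]+c[3]-c[0]-c[1])/2; print(C, np.linalg.norm(e),np.arctan2(e[1],e[0]), np.linalg.norm(c[0]-c[1]),np.linalg.norm(c[3]-c[2]))
f=[plane("wrist",a/6+310-.4,b/6+148-.4,.1,ps) for a,b in [(248,250),(277,410)]]
print(f,(f[0]+f[1])/2)
```

```text
[0.4436 0.2539 0.1   ]
[0.4649 0.298  0.1   ]
[0.5721 0.25   0.1   ]
[0.5527 0.2059 0.1   ]
[0.50833135 0.25196417 0.1       ] 0.11827275410739661 -0.4182151805107324 0.049003870415950126 0.04816213513133196
[array([0.49049156, 0.25953296, 0.1       ]), array([0.5290445 , 0.24275653, 0.1       ])] [0.50976803 0.25114474 0.1       ]
```

```bash
python3 -m inch '[{"delta_pos":[0.67,0.1,-0.1],"rot":[-0.05,-0.06,0],"grip":-1},{"delta_pos":[0.67,0.1,-0.1],"rot":[-0.1,-0.12,0.01],"grip":-1},{"delta_pos":[0.67,0.1,-0.1],"rot":[-0.15,-0.2,0.02],"grip":-1},{"delta_pos":[0.67,0.1,-0.1],"rot":[-0.19,-0.25,0.026],"grip":-1},{"delta_pos":[0.67,0.1,-0.1],"rot":[-0.19,-0.25,0.026],"grip":-1},{"delta_pos":[0.67,0.1,-0.1],"rot":[-0.19,-0.25,0.026],"grip":-1},{"delta_pos":[0.67,0.1,-0.1],"rot":[-0.19,-0.25,0.026],"grip":-1},{"delta_pos":[0.67,0.1,-0.1],"rot":[-0.19,-0.25,0.026],"grip":-1},{"delta_pos":[0.67,0.1,-0.1],"rot":[-0.19,-0.25,0.026],"grip":-1},{"delta_pos":[0.67,0.1,-0.1],"rot":[-0.19,-0.25,0.026],"grip":-1}]'
python3 -c "
from h import *
p=pose();im=ctrl.snapshot('wrist');cv2.imwrite('pics/w6.png',im);np.save('p6.npy',np.array(p))
go([.4715,.2675,.0773],Rt(-np.radians(15),1.153)); print(p)
"
```

```text
time: 10.45
ee_pos: [0.4443, 0.2823, 0.1978]
tcp_rot: [0.272, 1.285, -0.346]
ft_force: [-0.0, -0.1, 0.5]
opening: 0.093
dpos share [0.413, -0.01, -0.005] rot share [0.006, 0.003, -0.006] rows pos 2.9711695451056928 rot 0.07851049417429921
(array([0.44434996, 0.28225051, 0.19776938]), array([ 0.2723109 ,  1.2847349 , -0.34643162]))
```

View pics/w6.png

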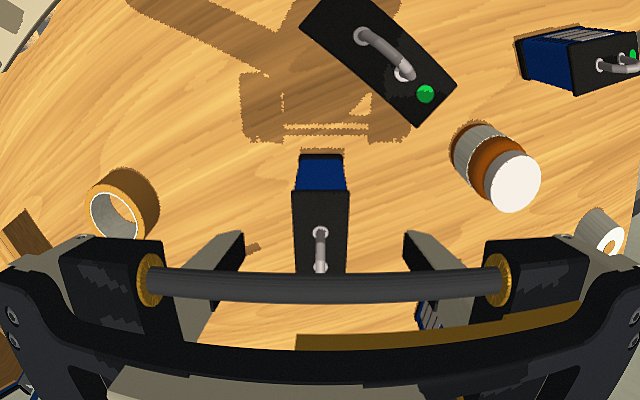

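```bash
python3 -m inch '[{"delta_pos":[0.06,0,0],"rot":[0,0,0],"grip":-1},{"delta_pos":[0.14,-0.01,0],"rot":[0,0,0],"grip":-1},{"delta_pos":[0.22,-0.01,-0.005],"rot":[0.006,0,0],"grip":-1},{"delta_pos":[0.3,-0.01,-0.005],"rot":[0.006,0,0],"grip":-1},{"delta_pos":[0.37,-0.01,-0.005],"rot":[0.006,0,0],"grip":-1},{"delta_pos":[0.413,-0.01,-0.005],"rot":[0.006,0,0],"grip":-1},{"delta_pos":[0.413,-0.01,-0.005],"rot":[0.006,0,0],"grip":-1},{"delta_pos":[0.413,-0.01,-0.005],"rot":[0.006,0,0],"grip":0},{"delta_pos":[0.413,-0.01,-0.005],"rot":[0.006,0,0],"grip":1},{"delta_pos":[0.413,-0.01,-0.005],"rot":[0.006,0,0],"grip":1}]' 60
python3 -m inch '[{"delta_pos":[0,0,0],"rot":[0,0,0],"grip":1},{"delta_pos":[0,0,0],"rot":[0,0,0],"grip":1},{"delta_pos":[0,0,0],"rot":[0,0,0],"grip":1},{"delta_pos":[0,0,0],"rot":[0,0,0],"grip":1},{"delta_pos":[0,0,0],"rot":[0,0,0],"grip":1},{"delta_pos":[0,0,0],"rot":[0,0,0],"grip":1},{"delta_pos":[0,0,0],"rot":[0,0,0],"grip":1},{"delta_pos":[0,0,0],"rot":[0,0,0],"grip":1},{"delta_pos":[0,0,0],"rot":[0,0,0],"grip":1},{"delta_pos":[0,0,0],"rot":[0,0,0],"grip":1}]' 60
python3 -c "
from h import *
p=pose();print(p,ctrl.get_obs()['ft_force']);go([.4715,.2675,.0773],Rt(-np.radians(15),1.153))"
```

```text
time: 11.33
ee_pos: [0.4705, 0.2678, 0.0762]
tcp_rot: [0.274, 1.285, -0.35]
ft_force: [0.3, 0.4, 0.1]
opening: 0.0776
time: 12.17
ee_pos: [0.4695, 0.2674, 0.0746]
tcp_rot: [0.273, 1.287, -0.35]
ft_force: [-2.3, 2.6, 4.9]
opening: 0.049
(array([0.46954037, 0.26735791, 0.07456999]), array([ 0.27294079,  1.28721739, -0.35033702])) [-2.28224588  2.59847446  4.92702211]
dpos share [-0.007, 0.003, 0.008] rot share [0.003, 0.001, -0.004] rows pos 0.08065993945963816 rot 0.044712020226119205
```

Run:
```python
from h import *
p=pose();W=R.from_rotvec(p[1]).as_matrix()
print((W.T@[0,0,.25]/.3).round(3))
ps=np.load("p4.npy");
im=cv2.imread("pics/w4.png"); print(np.arctan2(*(R.from_rotvec(ps[1]).as_matrix()[:2,1][::-1])))
cv2.imwrite("pics/w4c.png",cv2.resize(im[160:250,280:370],(630,630),interpolation=cv2.INTER_CUBIC))
```

```text
[-0.805  0.003  0.217]
-2.1783454633473283
```

View pics/w4c.png

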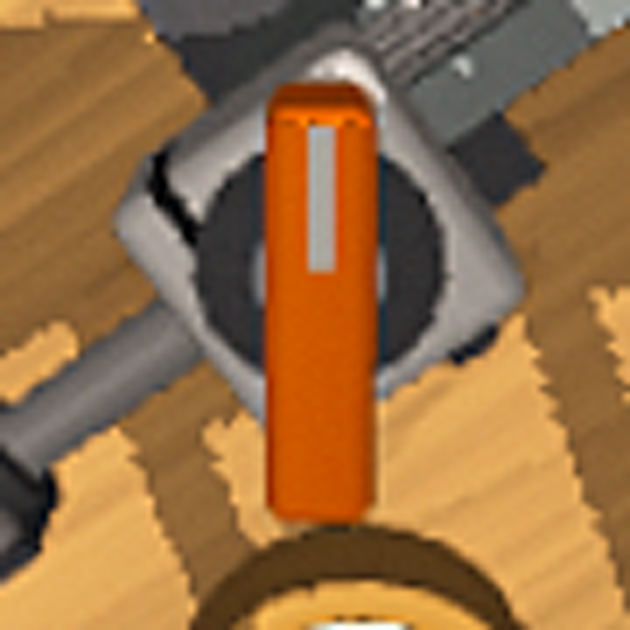

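```bash
python3 -m inch '[{"delta_pos":[-0.03,0,0.008],"rot":[0,0,0],"grip":1},{"delta_pos":[-0.08,0,0.022],"rot":[0,0,0],"grip":1},{"delta_pos":[-0.16,0,0.043],"rot":[0,0,0],"grip":1},{"delta_pos":[-0.25,0,0.067],"rot":[0,0,0],"grip":1},{"delta_pos":[-0.35,0,0.094],"rot":[0,0,0],"grip":1},{"delta_pos":[-0.46,0,0.124],"rot":[0,0,0],"grip":1},{"delta_pos":[-0.57,0,0.154],"rot":[0,0,0],"grip":1},{"delta_pos":[-0.68,0,0.184],"rot":[0,0,0],"grip":1},{"delta_pos":[-0.76,0,0.205],"rot":[0,0,0],"grip":1},{"delta_pos":[-0.8,0,0.216],"rot":[0,0,0],"grip":1}]' 60
python3 - <<'E'
from h import *
p=pose();cv2.imwrite('pics/w7.png',ctrl.snapshot('wrist'));cv2.imwrite('pics/s7.png',ctrl.snapshot('scene'))
np.save("p7.npy",np.array(p)); print(p)
# target: eye at E, tool yaw
psi=np.pi/2+.026
xl=np.array([np.cos(.026),np.sin(.026)]);yl=np.array([-xl[1],xl[0]])
E=np.array([.5515,.22,.30]); tcp=np.r_[E[:2]-.0416*xl-.0011*yl,E[2]-.0414]; print(tcp); go(tcp,Rt(-np.radians(15),psi))
E
```

```text
time: 13.0
ee_pos: [0.4697, 0.2663, 0.3265]
tcp_rot: [0.274, 1.285, -0.35]
ft_force: [0.1, 0.3, -4.1]
opening: 0.049
(array([0.46965414, 0.26631962, 0.32654599]), array([ 0.27446722,  1.28526627, -0.34973831]))
[0.50994266 0.21781889 0.2586    ]
dpos share [0.262, -0.096, 0.124] rot share [-0.407, 0.003, 0.105] rows pos 2.1932747732594966 rot 3.520852952059007
```

View pics/w7.png

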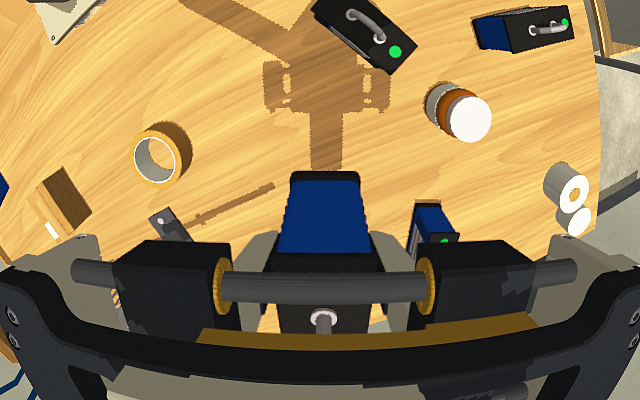

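View pics/s7.png

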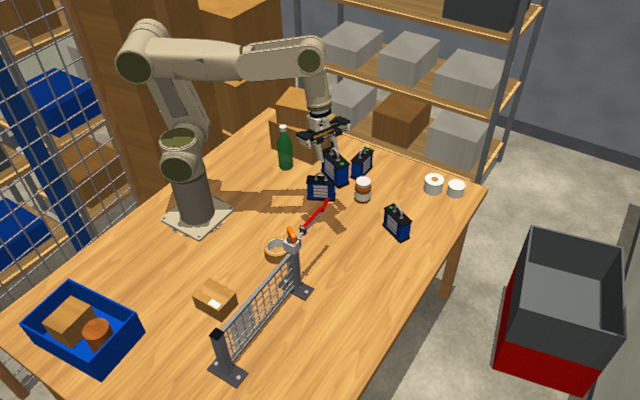

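Run:
```python
from h import *
p=np.load("p7.npy"); 
C=p[0]+ np.array([.508,.2515,.05])-np.array([.4695,.2674,.0746])
xl=np.array([.914,-.406,0]);yl=np.array([.406,.914,0]);z=np.array([0,0,1])
for a in (0,.1,.2,.3):
    # rotation about yl through grasp point by a (far end down)
    rot=R.from_rotvec(yl*a); g=C-xl*.042+z*.035
    f=lambda sx,sy,sz: np.round(proj("wrist",g+rot.apply(C+xl*.06*sx+yl*.025*sy+z*.05*sz-g),p),1)
    print(a,"bottom",f(-1,1,-1),f(-1,-1,-1),"top",f(-1,1,1),f(-1,-1,1), "bowfoot",np.round(proj("wrist",g+rot.apply(C-xl*.02+z*.05-g),p)))
im=cv2.imread("pics/w7.png");cv2.imwrite("pics/w7c.png",cv2.resize(im[150:350,250:400],(600,800)[:2],interpolation=cv2.INTER_CUBIC)[:600])
s=cv2.imread("pics/s7.png");cv2.imwrite("pics/s7c.png",cv2.resize(s[110:250,270:390],(514,600),interpolation=cv2.INTER_CUBIC))
```

```text
0 bottom [358.8 169.4] [290.5 169.2] top [381.8 255.2] [271.2 255.2] bowfoot [326. 314.]
0.1 bottom [359.8 159.8] [289.7 159.5] top [382.  260.3] [271.  260.4] bowfoot [326. 313.]
0.2 bottom [360.8 150.5] [288.9 150.2] top [382.  265.5] [270.9 265.5] bowfoot [326. 311.]
0.3 bottom [362.1 141.5] [287.9 141.2] top [382.  270.6] [271.  270.7] bowfoot [326. 308.]
```

View pics/w7c.png

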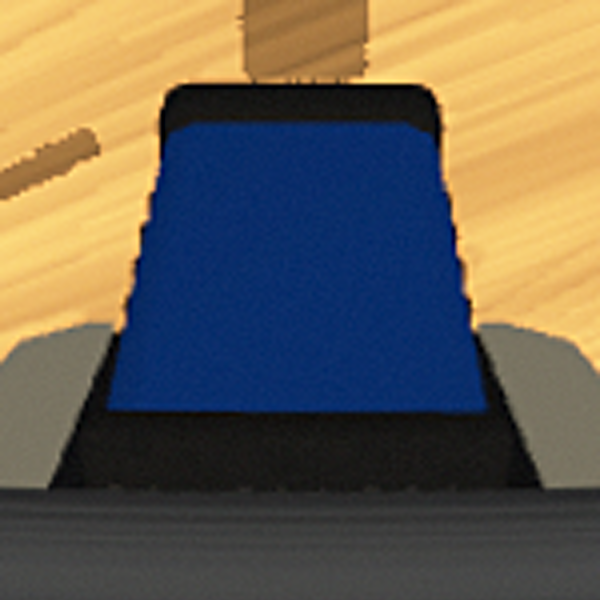

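View pics/s7c.png

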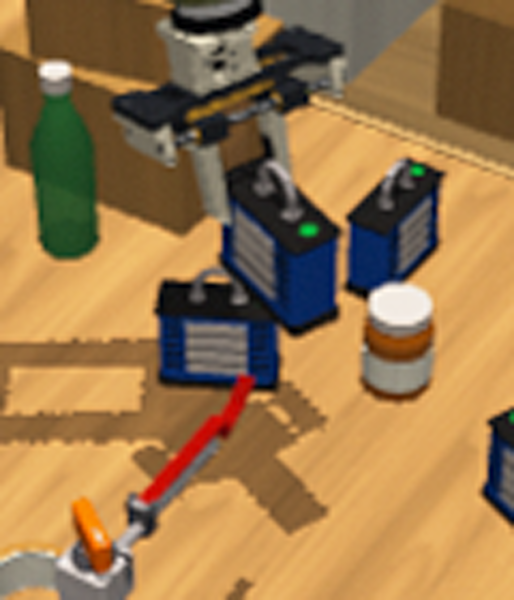

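```bash
python3 -m inch '[{"delta_pos":[0.03,-0.01,0.015],"rot":[-0.05,0,0.013],"grip":1},{"delta_pos":[0.07,-0.025,0.03],"rot":[-0.1,0,0.026],"grip":1},{"delta_pos":[0.11,-0.04,0.05],"rot":[-0.16,0.001,0.04],"grip":1},{"delta_pos":[0.15,-0.055,0.07],"rot":[-0.22,0.001,0.055],"grip":1},{"delta_pos":[0.19,-0.07,0.09],"rot":[-0.28,0.002,0.07],"grip":1},{"delta_pos":[0.22,-0.08,0.105],"rot":[-0.34,0.002,0.088],"grip":1},{"delta_pos":[0.25,-0.09,0.118],"rot":[-0.38,0.003,0.098],"grip":1},{"delta_pos":[0.262,-0.096,0.124],"rot":[-0.407,0.003,0.105],"grip":1},{"delta_pos":[0.262,-0.096,0.124],"rot":[-0.407,0.003,0.105],"grip":1},{"delta_pos":[0.262,-0.096,0.124],"rot":[-0.407,0.003,0.105],"grip":1}]' 60
python3 - <<'E'
from h import *
p=pose();
for n in("wrist","scene","top"): cv2.imwrite(f'pics/{n}8.png',ctrl.snapshot(n))
np.save("p8.npy",np.array(p)); print(p)
psi=np.pi/2+.026
go([.5099,.2178,.2586],Rt(-np.radians(15),psi))
E
```

```text
time: 13.93
ee_pos: [0.5079, 0.2166, 0.2532]
tcp_rot: [-0.019, 1.316, 0.019]
ft_force: [0.6, 0.3, -3.8]
opening: 0.049
(array([0.50794518, 0.2165595 , 0.2531688 ]), array([-0.01864089,  1.31574846,  0.01887547]))
dpos share [-0.008, 0.0, 0.006] rot share [0.0, -0.003, 0.002] rows pos 0.07166452427677818 rot 0.027412090375811927
```

View pics/wrist8.png

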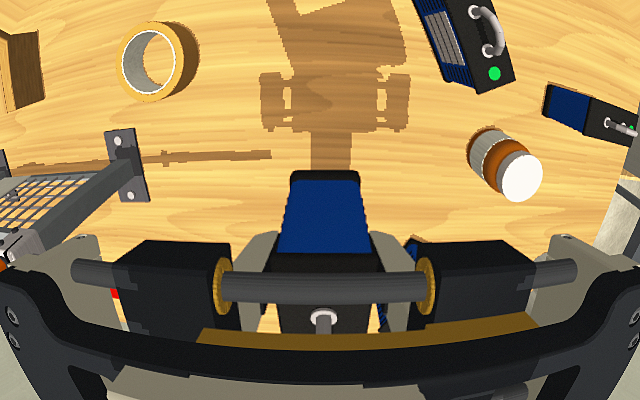

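View pics/scene8.png

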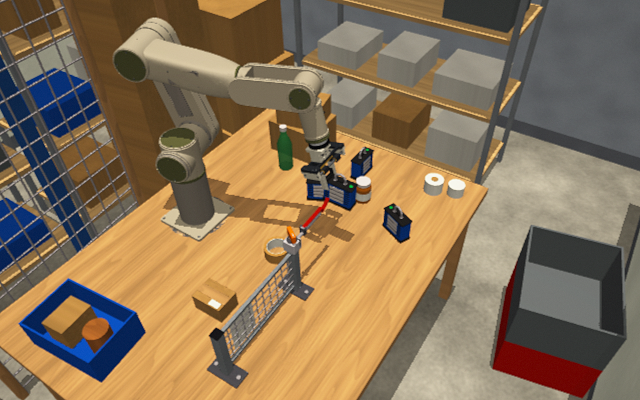

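View pics/top8.png

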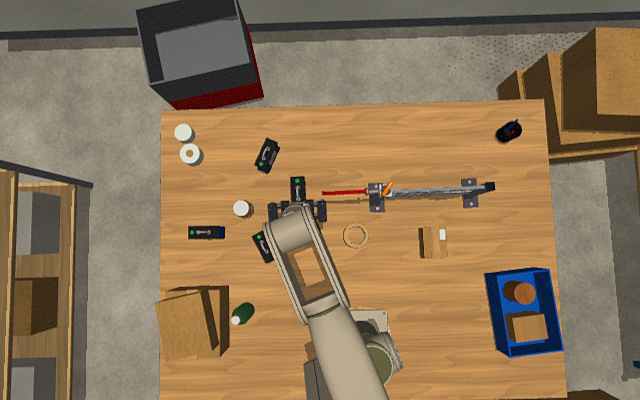

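Run:
```python
from h import *
t=cv2.imread("pics/top8.png");s=cv2.imread("pics/scene8.png")
cv2.imwrite("pics/t8c.png",cv2.resize(t[165:225,270:400],(780,360),interpolation=cv2.INTER_CUBIC))
cv2.imwrite("pics/s8c.png",cv2.resize(s[150:260,270:370],(545,600),interpolation=cv2.INTER_CUBIC))
```

```text
(no output)
```

View pics/t8c.png

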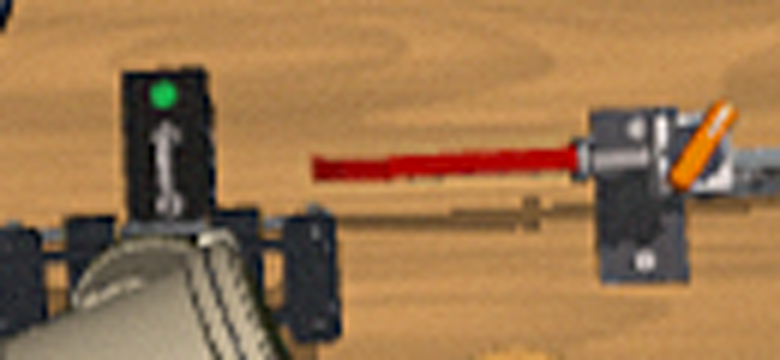

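View pics/s8c.png

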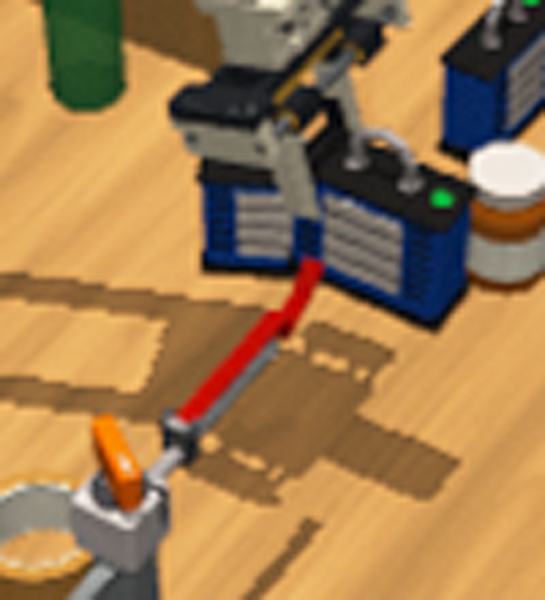

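Run:
```python
from h import *
P=lambda a,b,z: plane("top",270+a/6-.42,165+b/6-.42,z).round(4)
print("feet",P(166,129,.279),P(171,207,.279),"mid",P(168.5,168,.279))
k=[P(572,158.5,.257),P(490,161,.257),P(410,164.5,.257),P(313,168.5,.266)];print(k)
s=np.polyfit([q[1] for q in k],[q[0] for q in k],1);print(s)
# corners of lantern top
print([P(a,b,.279) for a,b in [(122,72),(207,70)]], "knob",P(703,146,.292))
# scene: rod tip/nose, tongue
Q=lambda a,b: (270+a/5.45-.4,150+b/5.4545-.4)
print("tongue tri",tri([ray("top",270+313/6-.42,165+168.5/6-.42),ray("scene",*Q(314,262))]))
print("knob tri",tri([ray("top",270+703/6-.42,165+146/6-.42),ray("scene",*Q(118,460))]))
```

```text
feet [0.5765 0.2181 0.279 ] [0.5315 0.2163 0.279 ] mid [0.5539 0.2172 0.279 ]
[array([ 0.5552, -0.0161,  0.257 ]), array([0.5551, 0.0315, 0.257 ]), array([0.5544, 0.078 , 0.257 ]), array([0.5527, 0.1345, 0.266 ])]
[-0.0167256   0.55530294]
[array([0.6102, 0.2427, 0.279 ]), array([0.61  , 0.1938, 0.279 ])] knob [ 0.5562 -0.087   0.292 ]
tongue tri (array([0.55267084, 0.13447713, 0.26639976]), [2.062499713484029e-05, 2.062499713471242e-05])
knob tri (array([ 0.5579766 , -0.08732879,  0.28482372]), [0.0011779712209486148, 0.001177971220948486])
```

Run:
```python
from h import *
go([.5097,.2165,.1906],Rt(-np.radians(15),np.pi/2+.02))
```

```text
dpos share [0.211, -0.004, -0.053] rot share [0.006, -0.003, 0.0] rows pos 1.5635582969374897 rot 0.055522061830896925
```

```bash
python3 -m inch '[{"delta_pos":[0.03,0,-0.007],"rot":[0,0,0],"grip":1},{"delta_pos":[0.07,0,-0.017],"rot":[0,0,0],"grip":1},{"delta_pos":[0.11,-0.002,-0.027],"rot":[0.003,0,0],"grip":1},{"delta_pos":[0.15,-0.003,-0.037],"rot":[0.005,-0.002,0],"grip":1},{"delta_pos":[0.18,-0.004,-0.046],"rot":[0.006,-0.003,0],"grip":1},{"delta_pos":[0.2,-0.004,-0.052],"rot":[0.006,-0.003,0],"grip":1},{"delta_pos":[0.207,-0.004,-0.053],"rot":[0.006,-0.003,0],"grip":1},{"delta_pos":[0.207,-0.004,-0.053],"rot":[0.006,-0.003,0],"grip":1},{"delta_pos":[0.207,-0.004,-0.053],"rot":[0.006,-0.003,0],"grip":1},{"delta_pos":[0.207,-0.004,-0.053],"rot":[0.006,-0.003,0],"grip":1}]' 60
python3 - <<'E'
from h import *
p=pose();
for n in("scene","top"):
  im=ctrl.snapshot(n); cv2.imwrite(f'pics/{n}9.png',im)
t=cv2.imread("pics/top9.png");s=cv2.imread("pics/scene9.png")
cv2.imwrite("pics/t9c.png",cv2.resize(t[165:225,270:400],(780,360),interpolation=cv2.INTER_CUBIC))
cv2.imwrite("pics/s9c.png",cv2.resize(s[160:260,280:380],(600,600),interpolation=cv2.INTER_CUBIC))
print(p); go([.5097,.2165,.1906],Rt(-np.radians(15),np.pi/2+.02))
E
```

```text
time: 14.92
ee_pos: [0.5105, 0.2164, 0.1933]
tcp_rot: [-0.013, 1.306, 0.018]
ft_force: [0.6, 0.6, -4.2]
opening: 0.0491
(array([0.51053168, 0.2163988 , 0.19331319]), array([-0.01272941,  1.3063285 ,  0.01793322]))
dpos share [0.008, 0.0, -0.005] rot share [0.0, 0.003, -0.001] rows pos 0.06812092804414595 rot 0.022145049527682793
```

View pics/t9c.png

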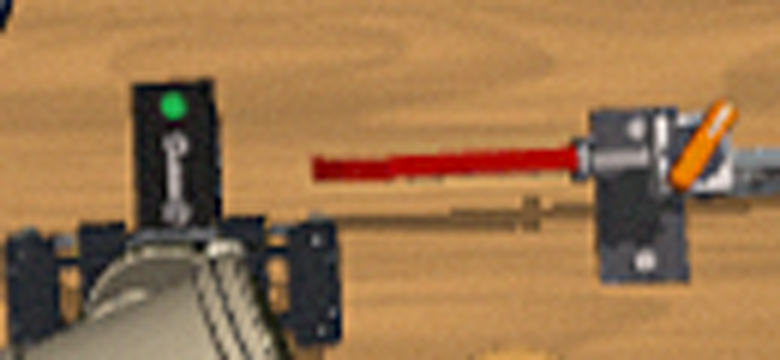

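View pics/s9c.png

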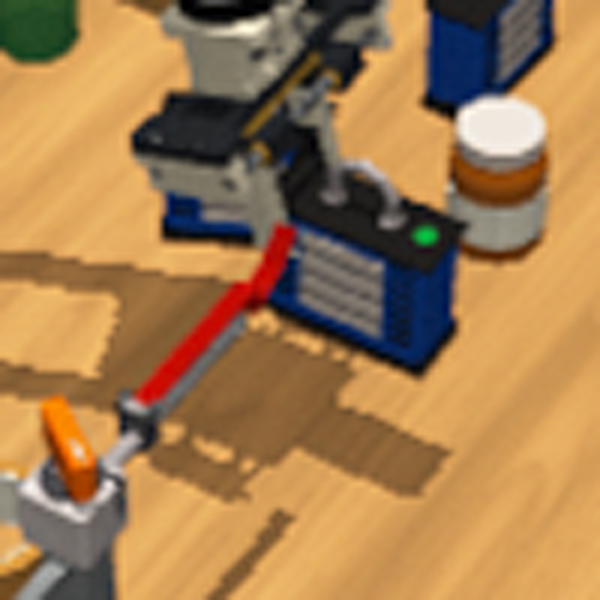

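Run:
```python
from h import *
T=lambda a,b:ray("top",270+a/6-.42,165+b/6-.42)
S=lambda a,b:ray("scene",280+a/6-.42,160+b/6-.42)
print("far foot",tri([T(175,145),S(393,218)]));print("near foot",tri([T(177,212),S(333,196)]));print("green",tri([T(173,106),S(427,236)]))
print("tongue",tri([T(313,168.5),S(284,232)]))
print("top far edge",[plane("top",270+a/6-.42,165+b/6-.42,.218).round(4) for a,b in [(133,85),(213,81)]])
```

```text
far foot (array([0.57498989, 0.21687872, 0.22105222]), [0.0010155003972632018, 0.0010155003972632476])
near foot (array([0.5340013 , 0.21597962, 0.22004282]), [0.0001515475509463344, 0.0001515475509464523])
green (array([0.59882079, 0.21760353, 0.21750632]), [0.000847502236005895, 0.0008475022360059113])
tongue (array([0.55243484, 0.13406811, 0.26380058]), [0.0006408475865467123, 0.000640847586546611])
top far edge [array([0.6114, 0.2407, 0.218 ]), array([0.6125, 0.1928, 0.218 ])]
```

```bash
python3 -m inch '[{"delta_pos":[0.004,-0.01,-0.004],"rot":[0,0.003,0],"grip":1},{"delta_pos":[0.008,-0.035,-0.006],"rot":[0,0.003,0],"grip":1},{"delta_pos":[0.008,-0.07,-0.006],"rot":[0,0.003,0],"grip":1},{"delta_pos":[0.008,-0.11,-0.006],"rot":[0,0.003,0],"grip":1},{"delta_pos":[0.008,-0.15,-0.006],"rot":[0,0.003,0],"grip":1},{"delta_pos":[0.008,-0.19,-0.006],"rot":[0,0.003,0],"grip":1},{"delta_pos":[0.008,-0.22,-0.006],"rot":[0,0.003,0],"grip":1},{"delta_pos":[0.008,-0.24,-0.006],"rot":[0,0.003,0],"grip":1},{"delta_pos":[0.008,-0.25,-0.006],"rot":[0,0.003,0],"grip":1},{"delta_pos":[0.008,-0.25,-0.006],"rot":[0,0.003,0],"grip":1}]' 60
python3 - <<'E'
from h import *
p=pose();
im=ctrl.snapshot("scene");cv2.imwrite("pics/s10c.png",cv2.resize(im[160:260,270:370],(600,600),interpolation=cv2.INTER_CUBIC))
im=ctrl.snapshot("top");cv2.imwrite("pics/t10c.png",cv2.resize(im[165:225,270:400],(780,360),interpolation=cv2.INTER_CUBIC))
print(p,ctrl.get_obs()["ft_force"]); go([.5118,.05,.1906],Rt(-np.radians(15),np.pi/2+.02))
E
```

```text
time: 15.85
ee_pos: [0.5105, 0.1404, 0.1896]
tcp_rot: [-0.013, 1.311, 0.017]
ft_force: [0.4, 0.7, -4.5]
opening: 0.0488
(array([0.51045607, 0.14040058, 0.18958368]), array([-0.01252927,  1.31078201,  0.01664104])) [ 0.27312372 -0.56867308 -4.56287327]
dpos share [-0.004, -0.304, -0.001] rot share [-0.0, -0.002, -0.0] rows pos 2.1888347465818283 rot 0.015607696895565867
```

View pics/s10c.png

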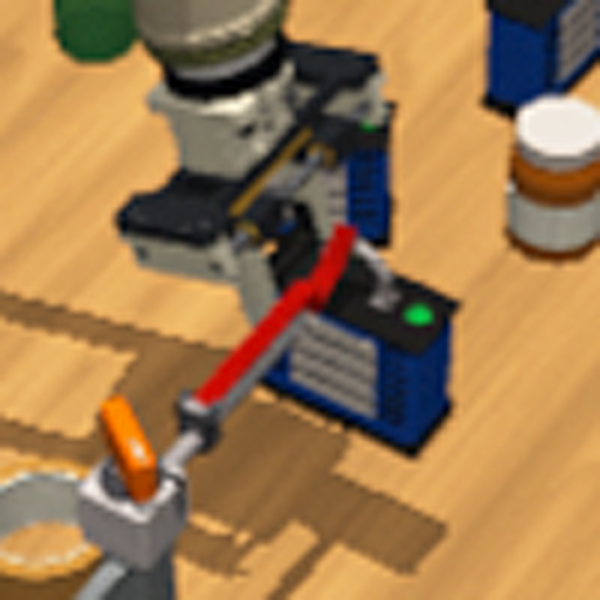

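View pics/t10c.png

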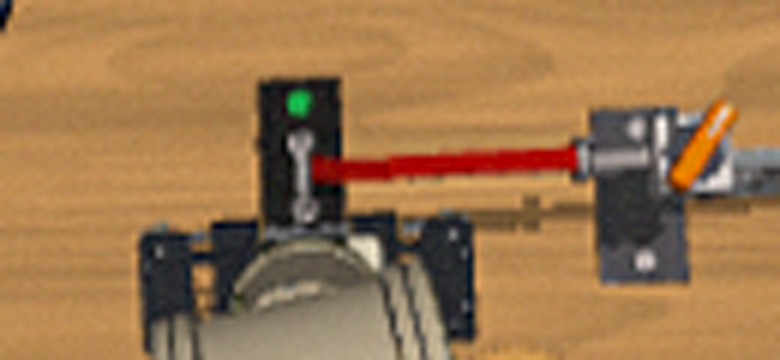

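```bash
python3 -m inch '[{"delta_pos":[0,-0.015,0],"rot":[0,0,0],"grip":1},{"delta_pos":[0,-0.03,0],"rot":[0,0,0],"grip":1},{"delta_pos":[0,-0.045,0],"rot":[0,0,0],"grip":1},{"delta_pos":[0,-0.06,0],"rot":[0,0,0],"grip":1},{"delta_pos":[0,-0.075,0],"rot":[0,0,0],"grip":1},{"delta_pos":[0,-0.09,0],"rot":[0,0,0],"grip":1},{"delta_pos":[0,-0.105,0],"rot":[0,0,0],"grip":1},{"delta_pos":[0,-0.12,0],"rot":[0,0,0],"grip":1},{"delta_pos":[0,-0.13,0],"rot":[0,0,0],"grip":1},{"delta_pos":[0,-0.13,0],"rot":[0,0,0],"grip":1}]' 60
python3 - <<'E'
from h import *
p=pose();
im=ctrl.snapshot("scene");cv2.imwrite("pics/s11c.png",cv2.resize(im[160:260,270:370],(600,600),interpolation=cv2.INTER_CUBIC))
print(p,ctrl.get_obs()["ft_force"]); go([.5118,.05,.1906],Rt(-np.radians(15),np.pi/2+.02))
E
```

```text
time: 16.78
ee_pos: [0.5112, 0.1013, 0.1895]
tcp_rot: [-0.013, 1.311, 0.017]
ft_force: [-0.0, 0.0, -5.9]
opening: 0.0491
(array([0.51123777, 0.10130515, 0.18950729]), array([-0.01288931,  1.31092568,  0.01651827])) [ 0.73988109  0.07007837 -5.73875935]
dpos share [-0.004, -0.172, -0.0] rot share [-0.0, -0.002, 0.0] rows pos 1.2385572953111998 rot 0.01592684953884155
```

View pics/s11c.png

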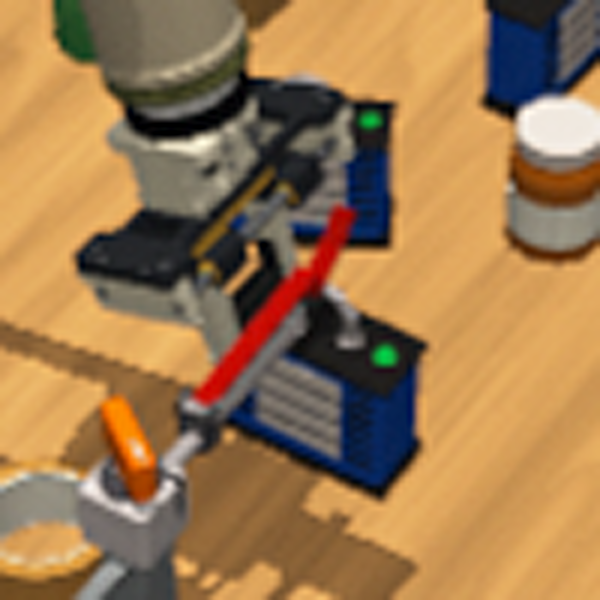

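```bash
python3 -m inch '[{"delta_pos":[0,-0.015,0],"rot":[0,0,0],"grip":1},{"delta_pos":[0,-0.03,0],"rot":[0,0,0],"grip":1},{"delta_pos":[0,-0.05,0],"rot":[0,0,0],"grip":1},{"delta_pos":[0,-0.07,0],"rot":[0,0,0],"grip":1},{"delta_pos":[0,-0.09,0],"rot":[0,0,0],"grip":1},{"delta_pos":[0,-0.11,0],"rot":[0,0,0],"grip":1},{"delta_pos":[0,-0.13,0],"rot":[0,0,0],"grip":1},{"delta_pos":[0,-0.15,0],"rot":[0,0,0],"grip":1},{"delta_pos":[0,-0.17,0],"rot":[0,0,0],"grip":1},{"delta_pos":[0,-0.17,0],"rot":[0,0,0],"grip":1}]' 60
python3 - <<'E'
from h import *
p=pose();
im=ctrl.snapshot("scene");cv2.imwrite("pics/s12c.png",cv2.resize(im[160:260,260:360],(600,600),interpolation=cv2.INTER_CUBIC))
im=ctrl.snapshot("top");cv2.imwrite("pics/t12c.png",cv2.resize(im[165:225,270:400],(780,360),interpolation=cv2.INTER_CUBIC))
print(p,ctrl.get_obs()["ft_force"],ctrl.get_obs()["torque"]); go([.5118,.05,.1906],Rt(-np.radians(15),np.pi/2+.02))
E
```

```text
time: 17.67
ee_pos: [0.5123, 0.05, 0.1895]
tcp_rot: [-0.013, 1.311, 0.016]
ft_force: [0.2, -0.4, -4.7]
opening: 0.0489
(array([0.51226901, 0.04998563, 0.18953994]), array([-0.01292428,  1.31088183,  0.01644845])) [ 0.47070416 -0.18558535 -4.64104425] [0.0427785  0.30477138 0.03347367]
dpos share [-0.004, -0.003, -0.0] rot share [-0.0, -0.002, -0.0] rows pos 0.03571095769435223 rot 0.016388461891567053
```

View pics/s12c.png

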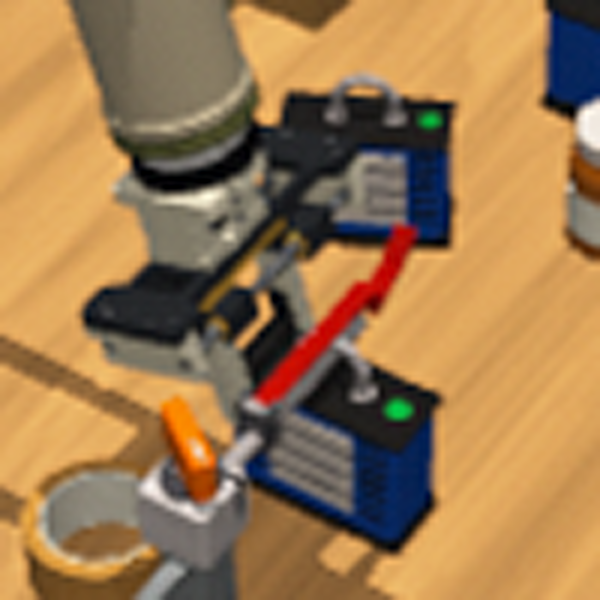

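View pics/t12c.png

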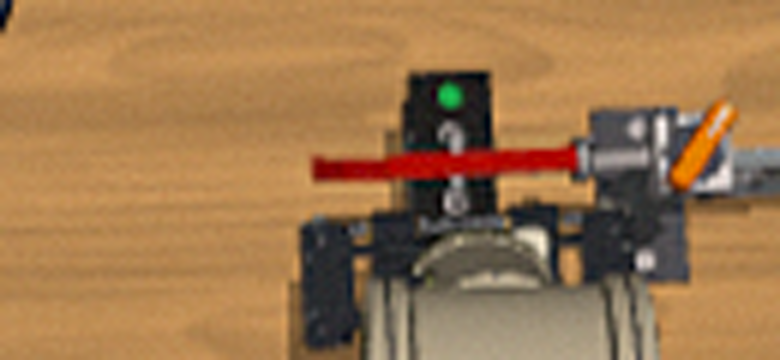

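```bash
python3 -m inch '[{"delta_pos":[0.002,0,-0.0005],"rot":[0,0,0],"grip":1},{"delta_pos":[0.004,0,-0.001],"rot":[0,0,0],"grip":1},{"delta_pos":[0.006,0,-0.0016],"rot":[0,0,0],"grip":1},{"delta_pos":[0.008,0,-0.0021],"rot":[0,0,0],"grip":1},{"delta_pos":[0.01,0,-0.0027],"rot":[0,0,0],"grip":1},{"delta_pos":[0.012,0,-0.0032],"rot":[0,0,0],"grip":1},{"delta_pos":[0.014,0,-0.0038],"rot":[0,0,0],"grip":1},{"delta_pos":[0.014,0,-0.0038],"rot":[0,0,0],"grip":1},{"delta_pos":[0.014,0,-0.0038],"rot":[0,0,0],"grip":1},{"delta_pos":[0.014,0,-0.0038],"rot":[0,0,0],"grip":1}]' 60
python3 - <<'E'
from h import *
o=ctrl.get_obs();print(o["ee_pos"],o["ft_force"],o["torque"])
E
```

```text
time: 18.6
ee_pos: [0.5126, 0.0513, 0.1857]
tcp_rot: [-0.013, 1.31, 0.018]
ft_force: [1.3, 0.9, 0.0]
opening: 0.0492
[0.51260132 0.05125393 0.18571621] [1.27560449 0.91242605 0.0189756 ] [ 0.16147631 -0.10796914  0.11858331]
```

```bash
python3 -m inch '[{"delta_pos":[0,0,0],"rot":[0,0,0],"grip":0},{"delta_pos":[0,0,0],"rot":[0,0,0],"grip":-0.2},{"delta_pos":[0,0,0],"rot":[0,0,0],"grip":-0.5},{"delta_pos":[0,0,0],"rot":[0,0,0],"grip":-0.8},{"delta_pos":[0,0,0],"rot":[0,0,0],"grip":-1},{"delta_pos":[0,0,0],"rot":[0,0,0],"grip":-1},{"delta_pos":[0,0,0],"rot":[0,0,0],"grip":-1},{"delta_pos":[0,0,0],"rot":[0,0,0],"grip":-1},{"delta_pos":[0,0,0],"rot":[0,0,0],"grip":-1},{"delta_pos":[0,0,0],"rot":[0,0,0],"grip":-1}]'
python3 - <<'E'
from h import *
o=ctrl.get_obs();print(o["ee_pos"],o["ft_force"],o["torque"])
for n in("scene","wrist"): cv2.imwrite(f"pics/{n}13.png",ctrl.snapshot(n))
im=cv2.imread("pics/scene13.png");cv2.imwrite("pics/s13c.png",cv2.resize(im[160:260,260:360],(600,600),interpolation=cv2.INTER_CUBIC))
E
```

```text
time: 19.43
ee_pos: [0.5122, 0.0512, 0.1852]
tcp_rot: [-0.013, 1.311, 0.018]
ft_force: [0.3, 0.3, -0.0]
opening: 0.0928
[0.51219893 0.05118871 0.18516307] [ 0.32120385  0.34223435 -0.00790495] [0.05148386 0.00682395 0.01287087]
```

View pics/s13c.png

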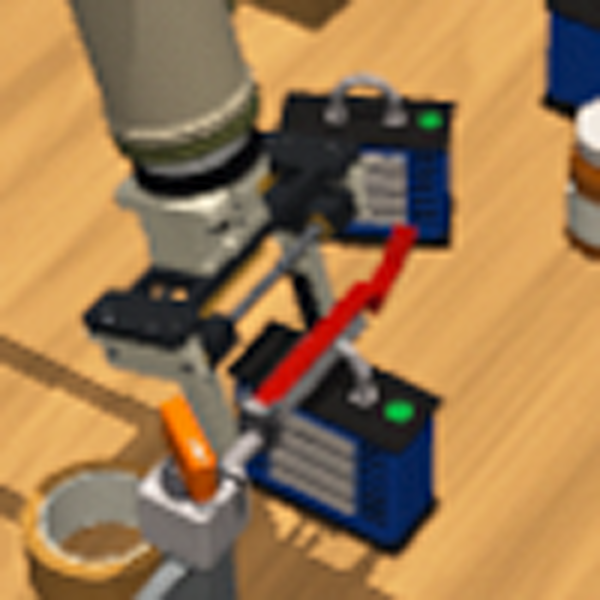

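View pics/wrist13.png

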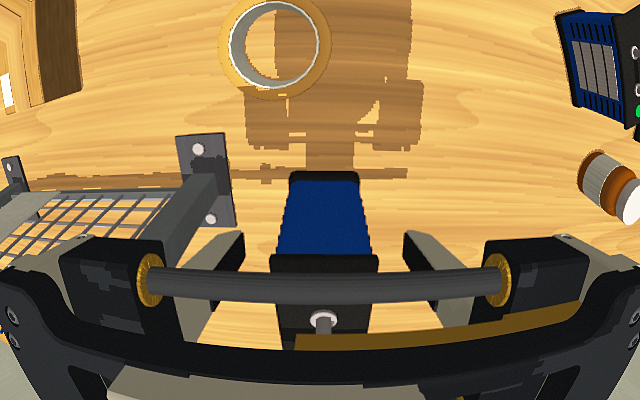

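```bash
python3 -m inch '[{"delta_pos":[-0.03,0,0],"rot":[0,0,0],"grip":-1},{"delta_pos":[-0.08,0,-0.01],"rot":[0,0,0],"grip":-1},{"delta_pos":[-0.15,0,-0.02],"rot":[0,0,0],"grip":-1},{"delta_pos":[-0.22,0,-0.04],"rot":[0,0,0],"grip":-1},{"delta_pos":[-0.3,0,-0.08],"rot":[0,0,0],"grip":-1},{"delta_pos":[-0.4,0,-0.12],"rot":[0,0,0],"grip":-1},{"delta_pos":[-0.5,0,-0.16],"rot":[0,0,0],"grip":-1},{"delta_pos":[-0.55,0,-0.2],"rot":[0,0,0],"grip":-1},{"delta_pos":[-0.55,0,-0.2],"rot":[0,0,0],"grip":-1},{"delta_pos":[-0.55,0,-0.2],"rot":[0,0,0],"grip":-1}]'
python3 - <<'E'
from h import *
o=ctrl.get_obs();print(o["ee_pos"],o["ft_force"])
for n in("scene","wrist","top"): cv2.imwrite(f"pics/{n}14.png",ctrl.snapshot(n))
im=cv2.imread("pics/scene14.png");a=cv2.resize(im[160:260,250:350],(400,400),interpolation=cv2.INTER_CUBIC)
t=cv2.imread("pics/top14.png");b=cv2.resize(t[150:250,310:410],(400,400),interpolation=cv2.INTER_CUBIC)
cv2.imwrite("pics/c14.png",np.hstack([a,b]))
E
```

```text
time: 20.37
ee_pos: [0.4122, 0.0491, 0.3309]
tcp_rot: [-0.013, 1.307, 0.017]
ft_force: [1.2, -0.4, -1.5]
opening: 0.0927
[0.41222413 0.04912162 0.33085911] [ 1.19799424 -0.40811108 -1.46350409]
```

View pics/c14.png

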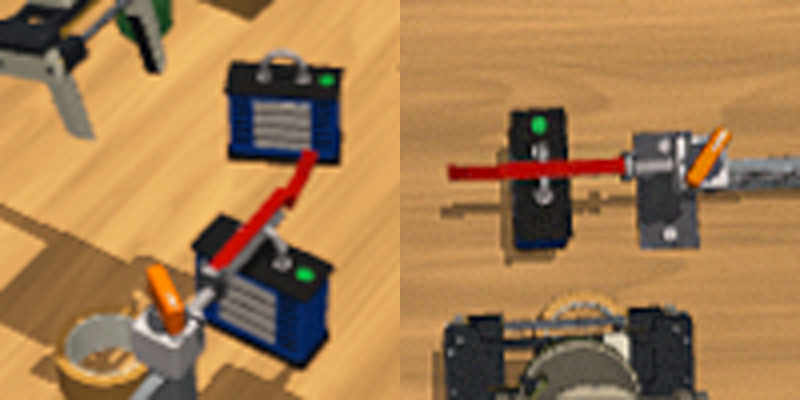

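View pics/wrist14.png

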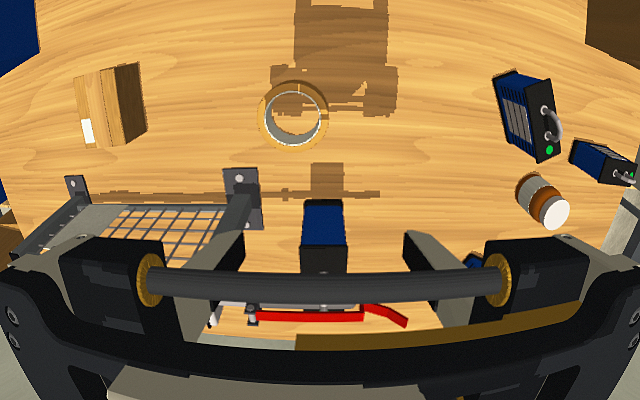

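```bash
for i in 1; do python3 -m inch '[{"delta_pos":[0,0,0],"rot":[0,0,0],"grip":-1},{"delta_pos":[0,0,0],"rot":[0,0,0],"grip":-1},{"delta_pos":[0,0,0],"rot":[0,0,0],"grip":-1},{"delta_pos":[0,0,0],"rot":[0,0,0],"grip":-1},{"delta_pos":[0,0,0],"rot":[0,0,0],"grip":-1},{"delta_pos":[0,0,0],"rot":[0,0,0],"grip":-1},{"delta_pos":[0,0,0],"rot":[0,0,0],"grip":-1},{"delta_pos":[0,0,0],"rot":[0,0,0],"grip":-1},{"delta_pos":[0,0,0],"rot":[0,0,0],"grip":-1},{"delta_pos":[0,0,0],"rot":[0,0,0],"grip":-1}]'; done
python3 - <<'E'
from h import *
def feet(n): return ctrl.snapshot(n)
a=feet("scene");t=feet("top");b=feet("scene")
g=lambda im:cv2.connectedComponentsWithStats(cv2.inRange(cv2.cvtColor(im,cv2.COLOR_BGR2HSV),(50,150,120),(80,255,255)))
old=cv2.imread("pics/scene14.png")
for im in(old,a,b):
    n,l,s,c=g(im); print([ (c[i].round(2).tolist(),int(s[i,4])) for i in range(1,n) if s[i,4]>4 and 280<c[i][0]<345 and 215<c[i][1]<245])
n,l,s,c=g(t);print([(c[i].round(2).tolist(),int(s[i,4])) for i in range(1,n)])
d=cv2.absdiff(a,old)[190:260,290:345];print("diff lantern region",d.max(),d.mean())
E
```

```text
time: 21.35
ee_pos: [0.4119, 0.0491, 0.3293]
tcp_rot: [-0.013, 1.311, 0.018]
ft_force: [-0.4, -0.3, 0.6]
opening: 0.0928
[([325.67, 228.11], 9)]
[([325.67, 228.11], 9)]
[([325.67, 228.11], 9)]
[([260.64, 163.55], 11), ([344.09, 180.64], 11), ([191.67, 232.11], 9), ([258.36, 236.45], 11)]
diff lantern region 58 1.5672727272727274
```

Run:
```python
from h import *
P,e=tri([ray("top",344.09,180.64),ray("scene",325.67,228.11)]);print(P.round(4),e)
print(ctrl.job_done())
```

```text
[0.5995 0.0524 0.2116] [0.000560804253550952, 0.0005608042535509213]
the job is handed in; nothing more can be done
None
```

I turned the wing knob until it clicked over, then hung the lantern by its bow on the rod, and the keeper fell shut behind it. The job was handed in at about 21.5 s; no verdict is reported.

- **Knob:** I gripped the wing and turned it 72 degrees clockwise, then let go. It stayed in the turned position in every later picture.
- **Lantern:** I took the one farthest to the robot's right, at (292,209) in the first top view. Its bow went in from the rod's free end, and the picture midway showed the keeper lifted by it. I lowered the lantern until the rod carried its weight, with the vertical force going from -4.6 N to 0, then opened the gripper and backed off.
- **Last checks:**
  - The lantern's green light did not move across three pictures over about a second. It triangulated to 0.2116 m high, about 0.210 m expected for a level, hanging lantern.
  - The bow sits about 33 mm inward of the rod's end, between the collar and the keeper nose. The keeper looks shut; I judged that by eye and did not measure its angle.
  - The gripper ended about 17 cm clear of the lantern, with the force readings near zero.
  - I saw no contact with the jar, carton or tape roll, but I did not re-measure their positions.
- **Disagreement:** my views gave the stand's yaw as anywhere from 0.012 to 0.036 rad. I used about 0.02, and that spread was well inside the bow's clearance.

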